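# Hang the scrap pail on the trimmer's twin-prong hook

### The job

The plaster-scrap pail stands on the bench with its wire bail lying flat: first swing the bail upright while the pail stays standing on the bench, and let go so that it stays up by itself. Then pick the pail up by the bail's black grip and hang the bail over both prongs of the brass hook, so that the pail hangs free and level, at rest, clear of the bench. Do not tip the pail over, and leave the other things on the bench where they are.

Things in the scene. Friction and masses are not known exactly. Their poses are not given: they have to be found in the camera images.
- pail: loose white (greyish in shade) open pail with blue rim, 80 mm tall, 110 mm across at the rim, 92 mm at the foot, 0.35 to 0.65 kg. Origin: centre of its underside, z up. The bail pivots on steel ears 75 mm above the origin, at y = +64 and -64 mm. The flat bail points to the pail's -x side, which faces roughly to the robot's left (+y).
- bail (a joint): angle of the wire bail about the pail's y axis: 0 flat (level, on its stop, pointing to the pail's -x), 1.57 upright, stop at 1.85. Light friction (0.02 N m): stays where it is left within about 35 degrees of upright, drops back to flat when lower. The bail is a U of 6 mm steel wire: arms 110 mm long, straight cross bar 128 mm long parallel to the pail's y axis.
- bail_grip (a point): centre of the black grip on the middle of the bail's cross bar: a roller 16 mm across, 44 mm long along the bar, 110 mm from the pivot line; 42 mm of bare wire on each side are for the prongs. Flat it lies 75 mm above the bench and 55 mm outside the rim, open space below; upright it is 185 mm up. Its axes turn with the bail; y lies along the bar.
- stand: fixed hook stand; origin on the bench right below the prongs' seat, x from the tips to the post, z up. Two brass prongs, 8 mm rod, lie along x at y = +38 and -38 mm: flat seat x = -12 to 12 mm, ends upturned to x = -19 mm, 34 mm over the seat's centre line, behind it rising 22 mm by x = 40 mm, then level to the post. They must enter the bail's window from the tip side (-x), tips towards the robot.
- post_top (a point): top of the stand's round steel post (16 mm, 280 mm tall), 105 mm behind the seat along the stand's x; grey foot from x = 75 to 175 mm, 120 mm wide; nothing stands below the prongs. The prong head is clamped on the post at a height that differs each time and is not reported: the seated bail bar's centre lies 212 to 242 mm above the bench. Feel for it; the clamp does not slip.
- slab: bystander: cobalt-blue glass slab 75 x 150 x 14 mm; origin centre of underside; leave alone
- calipers: bystander: steel calipers lying flat, 150 mm long along x, jaws to -y, 55 mm, up to 8 mm thick; origin on the beam; leave alone
- plate: bystander: tan plaster mounting plate, disc 84 mm across, 16 mm thick; leave alone
- fork: bystander: chrome facebow fork lying flat, 150 mm long along x, 70 mm wide, 8 mm thick; leave alone
- cast: bystander: yellow stone dental cast 70 x 62 x 35 mm; origin centre of underside; leave alone
- jar: bystander: amber glass jar 64 mm across, 90 mm tall; origin centre of underside; leave alone
There are look-alikes about, which are no part of the job. What is meant by the pail is not red or turquoise, and is the larger of those in its own colour.

How it is judged (in metres and radians):
On the way:
1. the bail stands upright by itself, not touched by the fingers, with the pail still standing on the bench (value of joint bail above 1.17 rad and height (world z) of pail below 0.006 m and angle between pail's own z axis and vertical below 0.1 rad and contact force between the fingers and pail below 0.2 N), for 0.3 s.
At the end, for the whole second after the job is handed in: The pail hangs on the prongs: grip from 20 mm before to 35 mm behind the seat centre and within 25 mm sideways, pail borne by the stand, over 15 mm clear of the bench, within 20 degrees of level, at rest and let go; every bystander within 30 mm of where it was (contact force between pail and stand above 1 N and x of bail_grip in the frame of stand between -0.02 and 0.035 m and y of bail_grip in the frame of stand between -0.025 and 0.025 m and height (world z) of pail above 0.015 m and angle between pail's own z axis and vertical below 0.35 rad and linear speed of pail below 0.05 m/s and contact force between the fingers and pail below 0.2 N and distance of each of slab, calipers, plate, fork, cast, jar from where it was at the start of the episode below 0.03 m); the robot touches nothing.
It fails at once if the pail is tipped by more than 45 degrees (angle between pail's own z axis and vertical above 0.785 rad).
It fails at once if a bystander (slab, calipers, plate, fork, cast or jar) is moved by more than 30 mm (distance of any of slab, calipers, plate, fork, cast, jar from where it was at the start of the episode above 0.03 m).
It also fails if it takes over 67 s, if anything falls off the work surface, if the arm or the gripper's body presses on something with over 40 N, if the wrist force passes 120 N, or if a joint passes its speed limit or range.

### The arm

A 6-joint arm with a two-finger parallel gripper is mounted at the origin on the work surface. World frame = base frame: x ahead of the robot, y to its left, z up, the work surface at z = 0. Lengths are in m, angles in degrees, forces in N, time in s.
With the tool pointing down it reaches from about 0.4 to 0.825 m from the base axis. Payload 7 kg.
Tool frame: the origin (TCP) lies at the centre of the arm's flange, where the gripper is bolted on; the fingertips stand 178 mm ahead of it and the grasp point (between the pads) lies 159 mm ahead of it; x points along the fingers, y is the direction in which the jaws open and shut, and the axes are right-handed (so a half turn about x gives the same grasp; the last joint's range is limited). The gripper opens to 88 mm and grips with 3 to 60 N. Pads are 19 mm wide; open, the fingers measure 130 mm over their backs; the gripper's body (78 mm by 193 mm) begins 47 mm behind the grasp point.
Start: joints at [-55.858, 20.546, 0.682, 0, -70.136, -16.507], TCP at [0.204, -0.643, 0.405] pointing down, gripper open.
Joint ranges: [-176.03, 176.03], [-82.01, 121.73], [-58.28, 71.71], [-173.87, 95.51], [-174.79, -0.11], [-173.66, 173.66]. Speed limits (degrees/s): [136.94, 136.94, 172.46, 180, 180, 180].

### API

Orientations are given as [roll, pitch, yaw] about the fixed x, y, z axes, in that order (R = Rz(yaw) Ry(pitch) Rx(roll)).
In Python, from plant import ctrl gives the robot as it stands. The module is installed in compiled form; this text tells all that it offers.
- The arm moves only by the shell command python3 -m inch 'ROWS'. ROWS is JSON, one flat list of numbers, 7 for each row, row after row: the shift along the tool's x, y, z in m, then the turn, a rotation vector about the tool's x, y, z in degrees, then the finger opening in m, from 0 to 0.0876. In form: [dx, dy, dz, rx, ry, rz, hand, dx, dy, dz, rx, ry, rz, hand, ...]. A call has 1 to 20 rows; each row shifts and turns the pose as measured when the row begins, along the tool's axes as they then stand; what a row does not reach is not made up. A row lasts 1/8 s, in which the tool goes at most 62.5 mm and 10.7 degrees, less where a joint would pass 70% of its speed; a pose out of reach is approached as far as the arm can. A call with a gripper value outside its range is refused whole. The fingers move at their own pace and stop on an object; the grip force is fixed at half the most. Time passes only in rows, so rows that do not move let the fingers close. It gives the time, the measured TCP pose, the force and the opening at its end, in the units of the state.
- ctrl.get_obs(): the state, without advancing time (a new reading comes with each control period).
- ctrl.snapshot(name): name is "scene" or "top" or "wrist"; returns a dict with "color" (420x560x3 uint8, red, green, blue), "depth" (420x560 float32, m along the optical axis (not along the pixel's ray), 0 where there is no reading), "K" (3x3 intrinsics, pixels), "position" and "attitude" of the camera in the world; the wrist camera has in their place "hand_eye" (4x4, takes a point from camera to tool coordinates, whose origin is the TCP and whose axes are the tool frame's). Camera axes: x right, y up, looking along -z (the intrinsics and any distortion apply to the point x, -y, -z); pixel columns grow to the right and rows downward; lengths in m; the calibration is good to about 2 mm. A picture is of the moment at which its call begins: read the wrist's pose just before it.
- ctrl.close_job(): hands the job in, once; it reports no verdict.
The state is a dict: "clock": time; "joint_pos": joint angles; "qvel": joint speeds; "tau": joint torques, N m; "tool_pos": TCP position; "orientation": TCP orientation; "force": force on the tool from outside, world axes, zero at the start; "moment": the same for the moment, N m; "opening": finger opening in m.
Only numpy, scipy, OpenCV 4.12 (cv2) and the standard library are available. Lean on these libraries where they do the work, as an engineer would, in place of code of your own. Each camera call takes 0.05 s, during which the arm holds its last target.

## Working session

There is one attempt and no reset: what is moved stays moved. The work goes in short steps, Python scripts to look and compute and a shell command to move; the robot and the scene stay as the last step left them, time stands still between calls to the robot, and variables do not carry over. Pictures are saved under pics/ and viewed, and the job is handed in when it is done.

```bash
mkdir -p pics; ls; cat > h.py <<'E'
import numpy as np, cv2
from plant import ctrl
from scipy.spatial.transform import Rotation as R
def rot(rpy): return R.from_euler('xyz',rpy,degrees=True).as_matrix()
def save(n,img): cv2.imwrite('pics/'+n+'.png',cv2.cvtColor(img,cv2.COLOR_RGB2BGR))
E
python3 - <<'E'
from h import *
import pickle
print(ctrl.get_obs())
for n in ['scene','top']:
    s=ctrl.snapshot(n); save(n+'0',s['color']); pickle.dump(s,open(n+'0.pkl','wb'))
    print({k:(v if k not in('color','depth') else v.shape) for k,v in s.items()})
E
```

```text
pics
{'clock': 0.0, 'joint_pos': array([-5.58599810e+01,  2.05929315e+01,  6.35283094e-01, -2.15046180e-02,
       -7.01362245e+01, -1.65070614e+01]), 'qvel': array([ 0.01992943,  0.06795605,  0.14787209,  0.05367222, -0.02655286,
       -0.07090878]), 'tau': array([ 1.49039308e-03, -5.82712018e+01,  2.93055385e+01,  6.99716359e+00,
        6.83041246e-03, -1.23744012e-04]), 'tool_pos': array([ 0.20442189, -0.64310745,  0.40371266]), 'orientation': array([ 94.3555514 ,  89.90397431, 111.98118548]), 'force': array([-1.01535104,  0.12922441, -0.20439639]), 'moment': array([0.02514117, 0.02031144, 0.02976289]), 'opening': 0.08761075627154981}
{'color': (420, 560, 3), 'depth': (420, 560), 'K': array([[488.41294802,   0.        , 286.53869233],
       [  0.        , 488.41294802, 213.24544585],
       [  0.        ,   0.        ,   1.        ]]), 'position': array([1.53050451, 0.0216792 , 1.32332992]), 'attitude': array([41.56030593, -0.83459375, 90.40252926])}
{'color': (420, 560, 3), 'depth': (420, 560), 'K': array([[380.84289333,   0.        , 285.72983549],
       [  0.        , 380.84289333, 214.01281599],
       [  0.        ,   0.        ,   1.        ]]), 'position': array([ 3.32968642e-01, -8.04871635e-04,  1.10735139e+00]), 'attitude': array([ 11.11256797,   1.07923133, -90.91913807])}
```

View pics/scene0.png

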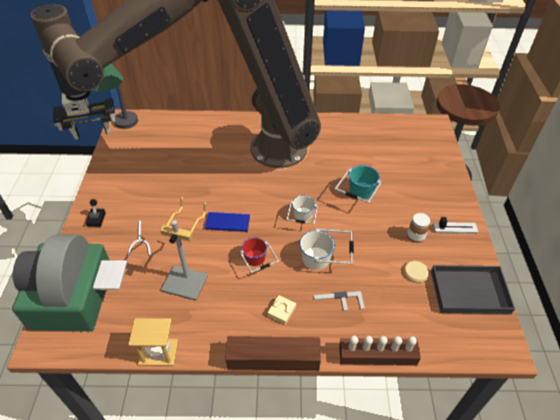

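View pics/top0.png

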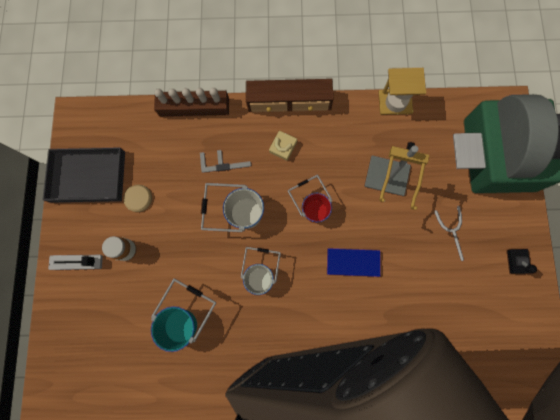

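Four pails are in view: large white (scene 318,250 / top 243,208), small white (302,208 / 258,280), red (255,252 / 316,206) and turquoise (363,183 / 174,328). The large white one fits, being neither red nor turquoise and the larger of the two white ones. Next I'll take an enlarged crop of it and measure.

```bash
cat >> h.py <<'E'
import pickle
def ray(s,u,v):
    K=s['K']; d=np.array([(u-K[0,2])/K[0,0],-(v-K[1,2])/K[1,1],-1.])
    return rot(s['attitude'])@d
def plane(s,u,v,z):
    d=ray(s,u,v); p=s['position']; return p+d*(z-p[2])/d[2]
def dep(s,u,v):
    return s['position']+ray(s,u,v)*s['depth'][int(round(v)),int(round(u))]
def tri(s1,p1,s2,p2):
    d1=ray(s1,*p1);d2=ray(s2,*p2);d1/=np.linalg.norm(d1);d2/=np.linalg.norm(d2)
    A=np.stack([d1,-d2],1);t=np.linalg.lstsq(A,s2['position']-s1['position'],rcond=None)[0]
    a=s1['position']+t[0]*d1;b=s2['position']+t[1]*d2
    return (a+b)/2,np.linalg.norm(a-b)
def cloud(s):
    K=s['K'];v,u=np.mgrid[:420,:560];D=s['depth']
    P=np.stack([(u-K[0,2])/K[0,0]*D,-(v-K[1,2])/K[1,1]*D,-D],-1)
    return P@rot(s['attitude']).T+s['position']
def crop(s,n,x0,y0,x1,y1,k):
    save(n,cv2.resize(s['color'][y0:y1,x0:x1],None,fx=k,fy=k,interpolation=cv2.INTER_CUBIC))
E
python3 - <<'E'
from h import *
S=pickle.load(open('scene0.pkl','rb'));T=pickle.load(open('top0.pkl','rb'))
a=cv2.resize(S['color'][215:285,285:365],None,fx=5,fy=5,interpolation=2)
b=cv2.resize(T['color'][170:240,190:270],None,fx=5,fy=5,interpolation=2)
save('pail',np.hstack([a,b]))
a=cv2.resize(S['color'][190:300,140:220],None,fx=5,fy=5,interpolation=2)
b=cv2.resize(T['color'][120:230,350:430],None,fx=5,fy=5,interpolation=2)
save('stand',np.hstack([a,b]))
print(plane(S,318,265,0),plane(T,243,208,.08), dep(T,204,206),dep(S,352,247),tri(S,(352,247),T,(204.5,206)))
E
```

```text
[ 5.84151265e-01  1.38590806e-01 -2.22044605e-16] [0.55434888 0.13314659 0.08      ] [0.56188677 0.24121502 0.08136871] [0.57169009 0.24276763 0.08382555] (array([0.5636978 , 0.24323477, 0.07308259]), np.float64(0.002859925679408074))
```

View pics/pail.png

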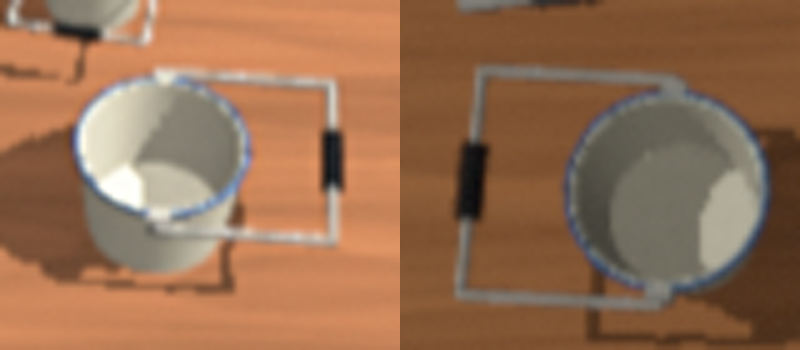

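View pics/stand.png

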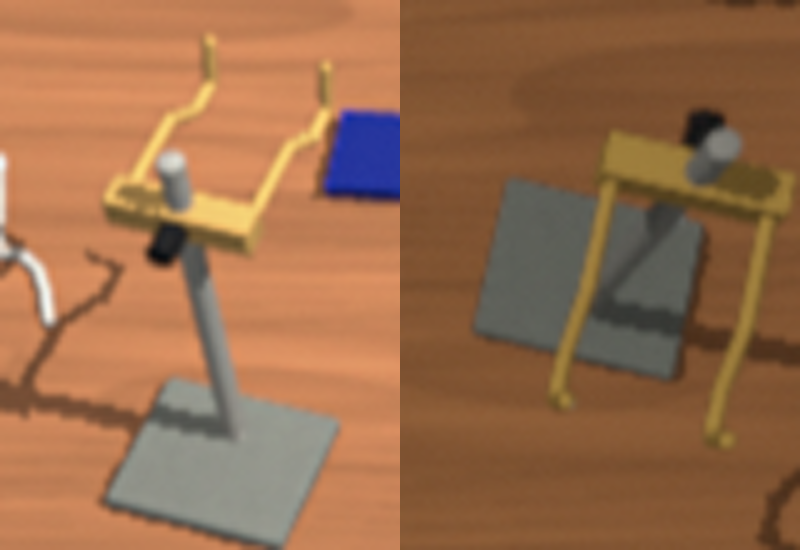

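```bash
python3 - <<'E'
from h import *
np.set_printoptions(precision=4,suppress=True)
S=pickle.load(open('scene0.pkl','rb'));T=pickle.load(open('top0.pkl','rb'))
pts={'grip':((351.5,247),(204.5,206.2)),'cornerA':((351.6,231.4),(206.4,184.2)),'cornerB':((351.6,263.2),(201.8,228.8)),
'earA':((318,230),(246,187.4)),'earB':((316.6,258.6),(241.4,229)),
'post':((174.4,221.5),(414.4,148.5)),'tipL':((181.8,197.2),(383.2,200.6)),'tipR':((205.2,202.5),(415.2,208)),
'seatL':((182,206.5),(381,199)),'seatR':((204.8,212),(412.5,207)),'bendL':((173.5,213.5),(384,191)),'bendR':((197.5,219),(415.5,199))}
for k,(a,b) in pts.items():
    print(k,*tri(S,a,T,b))
C=cloud(T)
# rim ellipse by depth cloud
for n,s in(('S',S),('T',T)):
    C=cloud(s); m=(C[...,2]>.07)&(C[...,2]<.09)&(abs(C[...,0]-.555)<.08)&(abs(C[...,1]-.135)<.058)
    Q=C[m][:,:2]; print(n,len(Q),cv2.minEnclosingCircle(Q.astype(np.float32)),Q.mean(0))
    m=(C[...,2]>.17)&(abs(C[...,0]-.62)<.15)&(C[...,1]<-.2)&(C[...,1]>-.42)
    for p in C[m][::12]: print(p)
E
```

```text
grip [0.5632 0.2425 0.0727] 0.0012615998568561175
cornerA [0.5943 0.2198 0.1875] 0.016051386726126524
cornerB [ 0.5227  0.2722 -0.0692] 0.01867004903175268
earA [0.5853 0.1199 0.1819] 0.01449116414696268
earB [ 0.5172  0.1473 -0.054 ] 0.01568150483594716
post [ 0.6421 -0.2835  0.2795] 0.00025229813462139994
tipL [ 0.5309 -0.2475  0.2537] 0.07080470109738927
tipR [ 0.514  -0.2516  0.2351] 0.07054131189353409
seatL [ 0.5416 -0.2496  0.2245] 0.07063641439047037
seatR [ 0.5235 -0.2558  0.202 ] 0.07144988520418691
bendL [ 0.5643 -0.2665  0.2165] 0.08310966751579274
bendR [ 0.545  -0.2726  0.1915] 0.06264536847774956
S 306 ((0.5629433393478394, 0.1508750319480896), 0.07782132923603058) [0.5567 0.1403]
[ 0.5153 -0.2892  0.2454]
[ 0.5214 -0.2906  0.2297]
[ 0.5405 -0.2174  0.2387]
[ 0.5282 -0.2894  0.2101]
[ 0.5382 -0.2907  0.212 ]
[ 0.5548 -0.2988  0.2213]
[ 0.5455 -0.2965  0.2063]
[ 0.5781 -0.308   0.2339]
[ 0.5857 -0.3128  0.2335]
[ 0.5875 -0.2301  0.2329]
[ 0.5839 -0.2257  0.2244]
[ 0.6403 -0.2906  0.2795]
[ 0.6451 -0.2868  0.2808]
[ 0.6471 -0.2868  0.2789]
[ 0.6534 -0.2881  0.282 ]
[ 0.6
[... 2319 characters left out ...]
 0.6346 -0.2813  0.1842]
[ 0.6356 -0.2793  0.1735]
[ 0.6334 -0.2795  0.1721]
[ 0.6093 -0.2325  0.2334]
[ 0.6053 -0.3129  0.2327]
[ 0.6018 -0.2343  0.2335]
[ 0.5971 -0.2293  0.2332]
[ 0.5934 -0.3099  0.2315]
[ 0.5903 -0.2318  0.2308]
[ 0.5847 -0.226   0.2335]
[ 0.5805 -0.3082  0.2336]
[ 0.5796 -0.2301  0.2252]
[ 0.5758 -0.2234  0.2219]
[ 0.5684 -0.3025  0.2336]
[ 0.5693 -0.2263  0.2183]
[ 0.5651 -0.2194  0.2158]
[ 0.5586 -0.2974  0.2249]
[ 0.5583 -0.2195  0.2135]
[ 0.5545 -0.2179  0.2089]
[ 0.548  -0.2937  0.2187]
[ 0.546  -0.2164  0.213 ]
[ 0.5415 -0.2116  0.2119]
[ 0.5322 -0.2116  0.2408]
[ 0.5353 -0.2905  0.2104]
[ 0.5272 -0.2888  0.2139]
[ 0.5153 -0.2837  0.2351]
[ 0.513  -0.2847  0.2236]
```

```bash
python3 - <<'E'
from h import *
np.set_printoptions(precision=4,suppress=True)
S=pickle.load(open('scene0.pkl','rb'));T=pickle.load(open('top0.pkl','rb'))
pts={'grip':((351.5,247),(204.5,206.2)),'cornerNear':((351.6,231.4),(201.8,228.8)),'cornerFar':((351.6,263.2),(206.4,184.2)),
'earNear':((318,230),(241.4,229)),'earFar':((316.6,258.6),(246,187.4)),
'post':((174.4,221.5),(414.4,148.5)),'tipR':((181.8,197.2),(415.2,208)),'tipL':((205.2,202.5),(383.2,200.6)),
'seatR':((182,206.5),(412.5,207)),'seatL':((204.8,212),(381,199)),'bendR':((173.5,213.5),(415.5,199)),'bendL':((197.5,219),(384,191))}
for k,(a,b) in pts.items():
    print(k,*tri(S,a,T,b))
# prong line direction from T cloud above .2
for s in (S,T):
  C=cloud(s).reshape(-1,3)
  m=(C[:,2]>.2)&(C[:,0]<.615)&(C[:,0]>.5)&(C[:,1]<-.19)&(C[:,1]>-.34)
  Q=C[m]
  for sel in (Q[Q[:,1]<-.26],Q[Q[:,1]>=-.26]):
    p=np.polyfit(sel[:,0],sel[:,1],1);print(len(sel),p,np.degrees(np.arctan(p[0])),np.polyval(p,.535),'lev z',np.median(sel[sel[:,0]>.58][:,2]), 'minx',sel[:,0].min())
# blue rim on circle z=.08
for s in(S,T):
  hsv=cv2.cvtColor(s['color'],cv2.COLOR_RGB2HSV)
  m=cv2.inRange(hsv,(95,40,40),(130,255,255))
  pts=[]
  for v,u in np.argwhere(m):
    p=plane(s,u,v,.078)
    if abs(p[0]-.555)<.07 and abs(p[1]-.135)<.07: pts.append(p[:2])
  Q=np.array(pts)
  A=np.c_[2*Q,np.ones(len(Q))];x=np.linalg.lstsq(A,(Q**2).sum(1),rcond=None)[0]
  print(len(Q),x[:2],np.sqrt(x[2]+x[0]**2+x[1]**2))
print([ (n,) for n in ()])
E
```

```text
grip [0.5632 0.2425 0.0727] 0.0012615998568561175
cornerNear [0.4992 0.2479 0.0743] 0.0011353825763881827
cornerFar [0.6269 0.2383 0.072 ] 0.00012131685171770647
earNear [0.4964 0.1374 0.0758] 0.0007935161509862633
earFar [0.6141 0.1269 0.0761] 0.002754320449469885
post [ 0.6421 -0.2835  0.2795] 0.00025229813462139994
tipR [ 0.5118 -0.2874  0.2406] 0.0012218411490520105
tipL [ 0.531  -0.2147  0.2395] 0.0002659473281217511
seatR [ 0.5209 -0.2908  0.2089] 0.0003313394051359688
seatL [ 0.5421 -0.2176  0.2088] 0.0009988762923578063
bendR [ 0.543  -0.3091  0.1988] 0.011439439037957331
bendL [ 0.5643 -0.2333  0.2001] 0.01062567643049377
85 [-0.2698 -0.1496] -15.100621678069897 -0.2939646158046504 lev z 0.2339648615303288 minx 0.5143350039252412
68 [-0.2702 -0.0706] -15.120371168154195 -0.2151167959615144 lev z 0.23326306295001564 minx 0.5344524416261764
165 [-0.2871 -0.1384] -16.02136387472155 -0.2919888775983537 lev z 0.2336456390452295 minx 0.5091793970901689
130 [-0.2884 -0.0589] -16.08787677699839 -0.21318241258056822 lev z 0.23305520851855788 minx 0.5293691265154002
50 [0.5555 0.1307] 0.05527062223070313
73 [0.5562 0.1335] 0.05558648680305483
[]
```

```bash
cat >> h.py <<'E'
np.set_printoptions(precision=4,suppress=True)
def goal(psi,phi,flip=1):
    p,f=np.radians(psi),np.radians(phi); h=np.array([np.cos(p),np.sin(p),0]);z=np.array([0,0,1.])
    a=h*np.sin(f)-z*np.cos(f); b=flip*(h*np.cos(f)+z*np.sin(f))
    return np.stack([a,b,np.cross(a,b)],1)
def todo(G,grasp):
    o=ctrl.get_obs(); Rc=rot(o['orientation']); p=o['tool_pos']
    t=np.asarray(grasp)-.159*G[:,0]
    print('clk',o['clock'],'grasp now',p+.159*Rc[:,0],'F',o['force'],'op',o['opening'],'j',o['joint_pos'])
    print('world d tcp',t-p,' tool d',Rc.T@(t-p),' rotvec tool',R.from_matrix(Rc.T@G).as_rotvec(degrees=True))
    return Rc
E
python3 - <<'E'
from h import *
for f in (1,-1):
    Rc=todo(goal(-94.5,45,f),[.563+.1*.06,.2425+.06,.073+.06])
print(Rc)
E
```

```text
clk 0.1 grasp now [ 0.2044 -0.6429  0.2449] F [-0.0914  0.3969 -0.0731] op 0.08776215391474894 j [-55.8558  20.5853   0.6414  -0.0172 -70.135  -16.5071]
world d tcp [ 0.3734  1.0577 -0.1584]  tool d [0.1596 0.8947 0.6762]  rotvec tool [-146.9665   60.9941   11.8797]
clk 0.1 grasp now [ 0.2044 -0.6429  0.2449] F [-0.0914  0.3969 -0.0731] op 0.08776215391474894 j [-55.8558  20.5853   0.6414  -0.0172 -70.135  -16.5071]
world d tcp [ 0.3734  1.0577 -0.1584]  tool d [0.1596 0.8947 0.6762]  rotvec tool [ 20.9868   8.6682 -44.5053]
[[-0.0005 -0.3029  0.953 ]
 [ 0.0013  0.953   0.3029]
 [-1.      0.0014 -0.0001]]
```

```bash
python3 -m inch '[0,0.045,0.034,0,0,0,0.05,0,0.045,0.034,0,0,0,0.05,0,0.045,0.034,0,0,0,0.05,0,0.045,0.034,0,0,0,0.05,0,0.045,0.034,0,0,0,0.05,0,0.045,0.034,0,0,0,0.05,0,0.045,0.034,0,0,0,0.05,0,0.045,0.034,0,0,0,0.05,0,0.045,0.034,0,0,0,0.05,0,0.045,0.034,0,0,0,0.05,0,0.045,0.034,0,0,0,0.05,0,0.045,0.034,0,0,0,0.05,0,0.045,0.034,0,0,0,0.05,0,0.045,0.034,0,0,0,0.05,0,0.045,0.034,0,0,0,0.05,0,0.045,0.034,0,0,0,0.05,0,0.045,0.034,0,0,0,0.05,0,0.045,0.034,0,0,0,0.05]'
python3 - <<'E'
from h import *
todo(goal(-94.5,45,-1),[.563+.006,.2425+.06,.073+.06])
E
```

```text
clock: 2.35
tool_pos: [0.5485, 0.3413, 0.4038]
orientation: [89.6, 89.6, 107.0]
force: [1.0, 0.0, 0.0]
opening: 0.0498
clk 2.35 grasp now [0.5482 0.3423 0.2448] F [1.0277 0.0443 0.0201] op 0.04983441516085787 j [  49.0515   17.843    -3.2205   -0.3608  -68.7264 -121.4888]
world d tcp [ 0.0293  0.0733 -0.1584]  tool d [0.1588 0.0601 0.0499]  rotvec tool [ 20.8259   8.5453 -44.8297]
```

```bash
python3 -m inch '[0,0,0,4.2,1.7,-9,0.05,0,0,0,4.2,1.7,-9,0.05,0,0,0,4.2,1.7,-9,0.05,0,0,0,4.2,1.7,-9,0.05,0,0,0,4.2,1.7,-9,0.05,0,0,0,0,0,0,0.05]'
python3 - <<'E'
from h import *
todo(goal(-94.5,45,-1),[.563+.005,.2425+.06,.073+.06])
s=ctrl.snapshot('top');save('top1',s['color'])
s=ctrl.snapshot('wrist');save('wr1',s['color']);print(s['hand_eye'])
E
```

```text
clock: 3.1
tool_pos: [0.549, 0.3463, 0.3993]
orientation: [-89.5, 43.2, -94.7]
force: [-0.0, -0.6, -0.5]
opening: 0.0501
clk 3.1 grasp now [0.5394 0.2308 0.2904] F [-0.0304 -0.649  -0.4938] op 0.05012387035124486 j [  55.0255   29.2771   -3.004    21.8401  -99.5682 -154.9046]
world d tcp [ 0.0278  0.0683 -0.1539]  tool d [0.0541 0.1605 0.0207]  rotvec tool [-0.6486 -0.1634  1.76  ]
[[ 0.0003  0.2855 -0.9584  0.0194]
 [ 1.      0.0003  0.0004  0.0008]
 [ 0.0004 -0.9584 -0.2855 -0.0773]
 [ 0.      0.      0.      1.    ]]
```

View pics/top1.png

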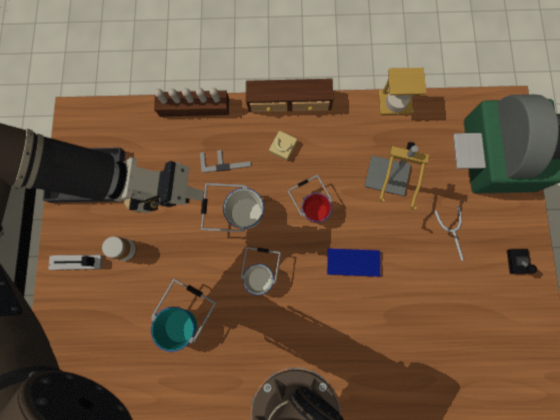

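View pics/wr1.png

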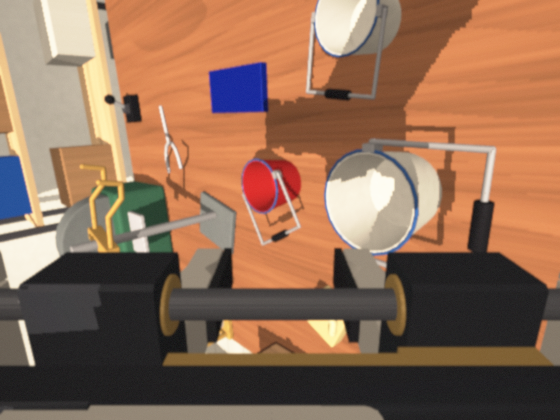

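```bash
cat >> h.py <<'E'
def wrist():
    o=ctrl.get_obs(); s=ctrl.snapshot('wrist'); H=s['hand_eye']; Rc=rot(o['orientation'])
    M=Rc@H[:3,:3]; s['position']=o['tool_pos']+Rc@H[:3,3]; s['attitude']=R.from_matrix(M).as_euler('xyz',degrees=True); return s
E
python3 - <<'E'
from h import *
s=wrist();T=pickle.load(open('top0.pkl','rb'));S=pickle.load(open('scene0.pkl','rb'))
for p,q,r in (((481.5,226),(204.5,206.2),(351.5,247)),((492,152),(201.8,228.8),(351.6,231.4))):
  print(dep(s,*p),*tri(s,p,T,q),*tri(s,p,S,r))
todo(goal(-94.5,45,-1),[.563+.005,.2425+.06,.073+.06])
E
```

```text
[0.5625 0.2477 0.0822] [0.5656 0.2433 0.0677] 0.002439129099810362 [0.5646 0.244  0.0738] 0.0024435039605512398
[0.5023 0.2506 0.0787] [0.5016 0.2483 0.0699] 0.0031841929299039817 [0.502  0.249  0.0769] 0.002325094359953348
clk 3.25 grasp now [0.5399 0.2308 0.2923] F [0.1738 0.5342 0.4631] op 0.049830442310085814 j [  54.9747   29.0081   -2.9417   21.812   -99.4498 -154.829 ]
world d tcp [ 0.0277  0.0691 -0.1566]  tool d [0.0567 0.1627 0.0202]  rotvec tool [-0.7238 -0.0595  1.3549]
```

```bash
python3 -m inch '[0.009,0.028,0.0035,-0.1,0,0.3,0.04,0.009,0.028,0.0035,-0.1,0,0.3,0.04,0.009,0.028,0.0035,-0.1,0,0.3,0.04,0.009,0.028,0.0035,-0.1,0,0.3,0.04,0.009,0.028,0.0035,-0.1,0,0.2,0.04,0.009,0.028,0.0035,-0.1,0,0.2,0.04,0,0,0,0,0,0,0.04]'
python3 - <<'E'
from h import *
todo(goal(-94.5,45,-1),[.563+.005,.2435+.06,.073+.06])
todo(goal(-94.5,45,-1),[.564,.2435,.073])
s=ctrl.snapshot('wrist');save('wr2',s['color']);
E
```

```text
clock: 4.12
tool_pos: [0.5793, 0.4273, 0.2349]
orientation: [-90.1, 45.8, -94.6]
force: [-0.6, -0.4, -0.4]
opening: 0.0403
clk 4.125 grasp now [0.5704 0.3169 0.1208] F [-0.6212 -0.4344 -0.4301] op 0.04034592994815178 j [  56.5558   42.8797    1.0253   19.6582  -88.6031 -158.8557]
world d tcp [-0.0024 -0.0117  0.0105]  tool d [ 0.0007 -0.0158 -0.0015]  rotvec tool [ 0.0076 -0.0524 -0.8475]
clk 4.125 grasp now [0.5704 0.3169 0.1208] F [-0.6212 -0.4344 -0.4301] op 0.04034592994815178 j [  56.5558   42.8797    1.0253   19.6582  -88.6031 -158.8557]
world d tcp [-0.0064 -0.0717 -0.0495]  tool d [ 0.0856 -0.0172 -0.0007]  rotvec tool [ 0.0076 -0.0524 -0.8475]
```

View pics/wr2.png

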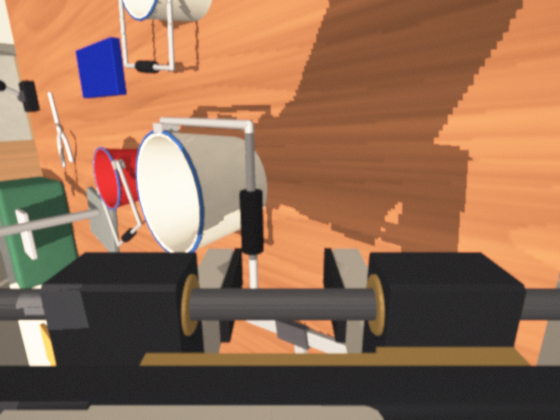

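```bash
python3 -m inch '[0,-0.008,0,0,0,-0.4,0.04,0.005,-0.008,0,0,0,-0.4,0.04,0.015,0,0,0,0,0,0.04,0.016,0,0,0,0,0,0.04,0.016,0,0,0,0,0,0.04,0.015,0,0,0,0,0,0.04,0.01,0,0,0,0,0,0.04,0.004,0,0,0,0,0,0.04,0,0,0,0,0,0,0.04]'
python3 - <<'E'
from h import *
todo(goal(-94.5,45,-1),[.564,.2435,.073])
s=ctrl.snapshot('wrist');save('wr3',s['color']);
s=ctrl.snapshot('scene');crop(s,'sc3',260,170,420,290,5)
E
```

```text
clock: 5.3
tool_pos: [0.5738, 0.3523, 0.1896]
orientation: [-89.9, 45.2, -94.5]
force: [0.4, 0.2, 0.2]
opening: 0.0397
clk 5.3 grasp now [0.565  0.2406 0.0768] F [0.3688 0.2128 0.2055] op 0.03969747517556372 j [  53.5284   41.5018  -10.0558   22.3     -79.3813 -160.5804]
world d tcp [-0.001   0.0033 -0.0042]  tool d [ 0.0007  0.0052 -0.0013]  rotvec tool [-0.1502 -0.0051 -0.211 ]
```

View pics/wr3.png

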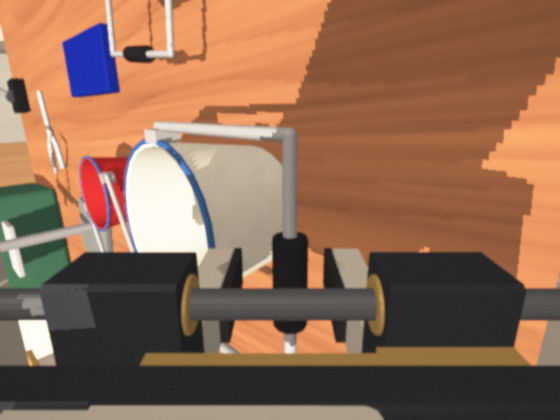

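View pics/sc3.png

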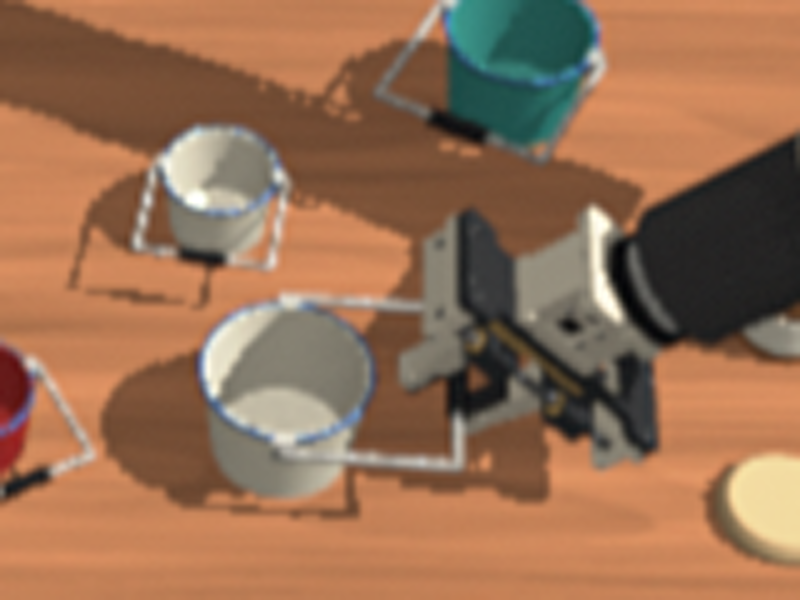

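```bash
python3 -m inch '[0,0,0,0,0,0,0.028,0,0,0,0,0,0,0.028,-0.006,-0.0073,0,0,0,0,0.028,-0.006,-0.0073,0,0,0,0,0.028,-0.0048,-0.0083,0,0,0,0,0.028,-0.0048,-0.0083,0,0,0,0,0.028,-0.0033,-0.009,0,0,0,0,0.028,-0.0033,-0.009,0,0,0,0,0.028,-0.0016,-0.0094,0,0,0,0,0.028,-0.0016,-0.0094,0,0,0,0,0.028]'
python3 - <<'E'
from h import *
o=ctrl.get_obs();g=o['tool_pos']+.159*rot(o['orientation'])[:,0];d=g-np.array([.556,.132,.075]);print(o['clock'],g,np.hypot(d[1],d[2]),np.degrees(np.arctan2(d[2],d[1])),o['force'],o['orientation'],o['opening'])
s=ctrl.snapshot('wrist');save('wr4',s['color']);
s=ctrl.snapshot('scene');crop(s,'sc4',260,170,420,290,5)
E
```

```text
clock: 6.65
tool_pos: [0.5716, 0.3261, 0.2663]
orientation: [-89.7, 45.4, -94.3]
force: [0.0, 0.1, -0.3]
opening: 0.028
6.65 [0.5633 0.2148 0.1531] 0.11380467773170641 43.303179136400885 [ 0.0402  0.1197 -0.2752] [-89.6598  45.4161 -94.2667] 0.028024484216229176
```

View pics/wr4.png

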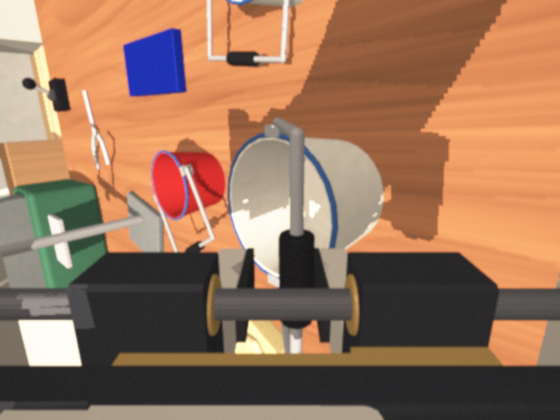

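View pics/sc4.png

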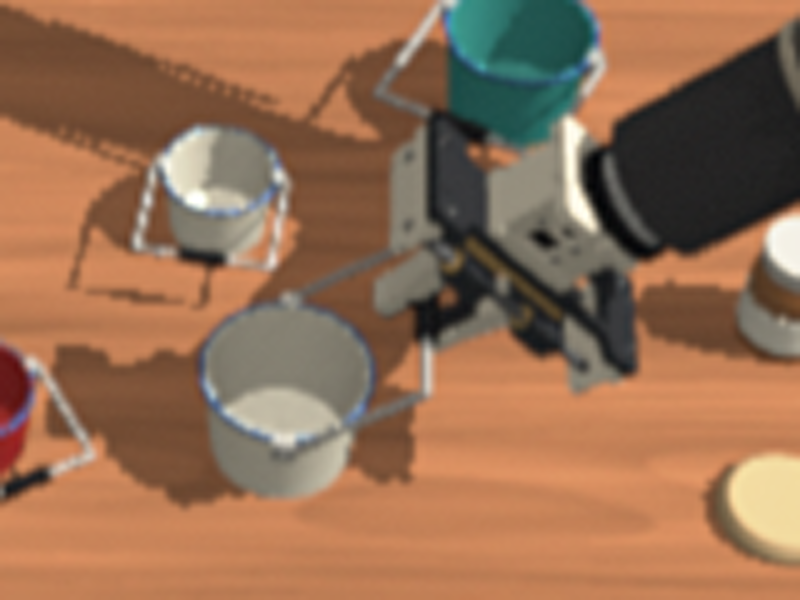

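```bash
python3 -m inch '[0,-0.0096,0,0,0,0,0.028,0.0003,-0.0096,0,0,0,0,0.028,0.0016,-0.0094,0,0,0,0,0.028,0.0019,-0.0094,0,0,0,0,0.028,0.0033,-0.009,0,0,0,0,0.028,0.0036,-0.009,0,0,0,0,0.028,0.0048,-0.008,0,0,0,0,0.028,0.005,-0.007,0,0,0,0,0.028,0.004,-0.005,0,0,0,0,0.028,0.002,-0.003,0,0,0,0,0.028,0,0,0,0,0,0,0.028]'
python3 - <<'E'
from h import *
o=ctrl.get_obs();g=o['tool_pos']+.159*rot(o['orientation'])[:,0];d=g-np.array([.556,.132,.075]);print(o['clock'],g,np.hypot(d[1],d[2]),np.degrees(np.arctan2(d[2],d[1])),o['force'],o['orientation'],o['opening'])
s=ctrl.snapshot('wrist');save('wr5',s['color']);
s=ctrl.snapshot('scene');crop(s,'sc5',260,170,420,290,5)
E
```

```text
clock: 8.12
tool_pos: [0.5649, 0.2453, 0.3053]
orientation: [-89.7, 45.4, -94.4]
force: [-0.7, 0.3, -0.0]
opening: 0.0279
8.125 [0.5564 0.1339 0.1921] 0.11711881798091592 89.05012628280915 [-0.6986  0.2731 -0.0235] [-89.6904  45.392  -94.3579] 0.02793014322823875
```

View pics/wr5.png

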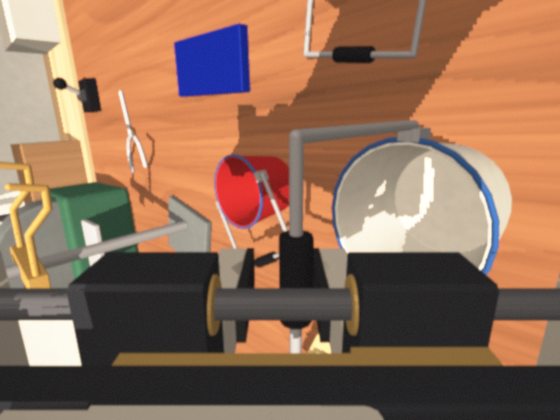

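View pics/sc5.png

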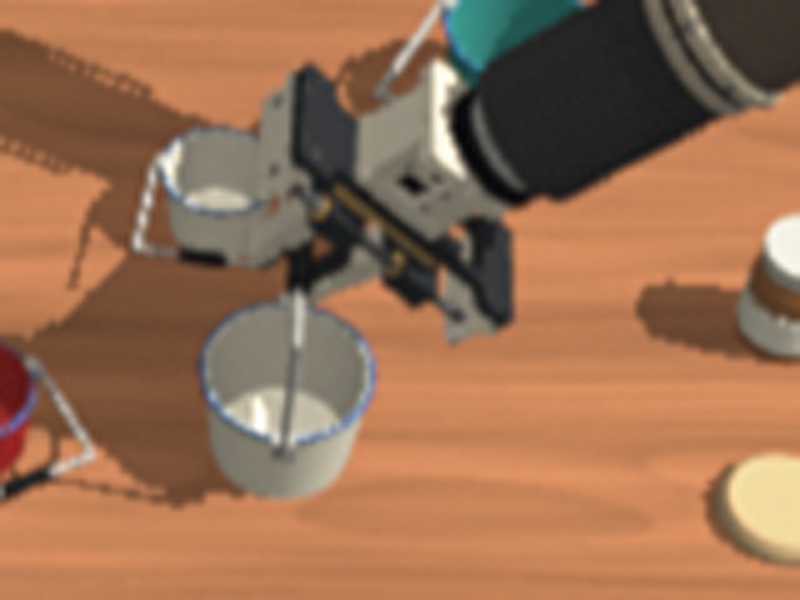

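```bash
python3 -m inch '[0,0,0,0,0,0,0.06,0,0,0,0,0,0,0.06,0,0,0,0,0,0,0.06,0,0,0,0,0,0,0.06,0,0,0,0,0,0,0.06,0,0,0,0,0,0,0.06]'
python3 - <<'E'
from h import *
s=wrist();save('wr6',s['color']);
t=ctrl.snapshot('scene');crop(t,'sc6',260,170,420,290,5);pickle.dump((s,t),open('6.pkl','wb'))
o=ctrl.get_obs();print(o['clock'],o['tool_pos']+.159*rot(o['orientation'])[:,0])
E
```

```text
clock: 8.98
tool_pos: [0.565, 0.2463, 0.3049]
orientation: [-89.7, 45.4, -94.3]
force: [0.1, -0.5, -0.2]
opening: 0.0597
9.075 [0.5566 0.1349 0.1918]
```

View pics/wr6.png

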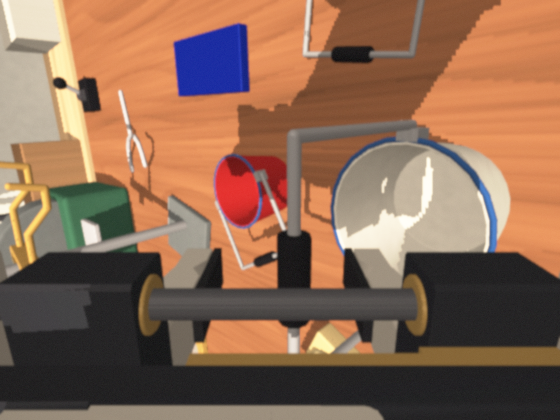

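View pics/sc6.png

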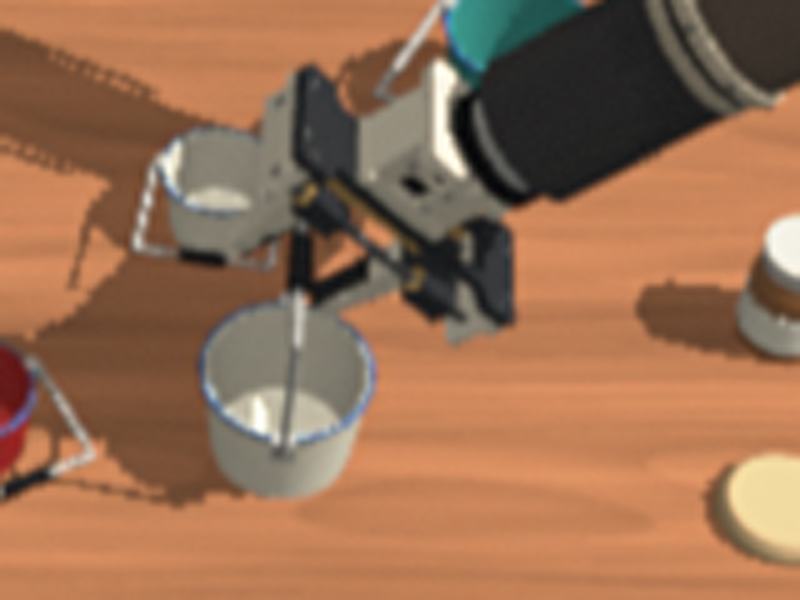

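```bash
python3 - <<'E'
from h import *
s,t=pickle.load(open('6.pkl','rb'))
print(plane(t,320,221,.185),dep(t,320,221)); print(tri(s,(293.5,278),t,(320,221)))
print('corner',tri(s,(294,134),t,(320.2,229.5)))  
c=plane(s,294,134,.185);print(c,dep(s,294,134))
E
python3 -m inch '[0.004,0,0,0,0,0,0.06,0,0,0,0,0,0,0.06,0,0,0,0,0,0,0.06]'
```

```text
[0.5509 0.1343 0.185 ] [0.5587 0.1334 0.1941]
(array([0.5542, 0.1357, 0.1868]), np.float64(0.0042461190594581455))
corner (array([0.5121, 0.1238, 0.1347]), np.float64(0.057643057260267055))
[0.4915 0.1412 0.185 ] [0.4914 0.1434 0.1874]
clock: 9.45
tool_pos: [0.5647, 0.2432, 0.3018]
orientation: [-89.7, 45.4, -94.3]
force: [0.2, 0.3, 0.5]
opening: 0.06
```

```bash
python3 -m inch '[0.001,0.003,0,0,0,0,0.03,0,0,0,0,0,0,0.02,0,0,0,0,0,0,0.016,0,0,0,0,0,0,0.008,0,0,0,0,0,0,0.008,0,0,0,0,0,0,0.008]'
python3 - <<'E'
from h import *
o=ctrl.get_obs();print(o['clock'],o['tool_pos']+.159*rot(o['orientation'])[:,0],o['force'],o['opening'])
t=ctrl.snapshot('scene');crop(t,'sc7',260,170,420,290,5)
E
```

```text
clock: 10.2
tool_pos: [0.5649, 0.2448, 0.2988]
orientation: [-89.7, 45.4, -94.3]
force: [0.2, -0.1, -0.9]
opening: 0.0151
10.2 [0.5565 0.1335 0.1856] [ 0.2229 -0.1488 -0.8631] 0.015122301826274085
```

View pics/sc7.png

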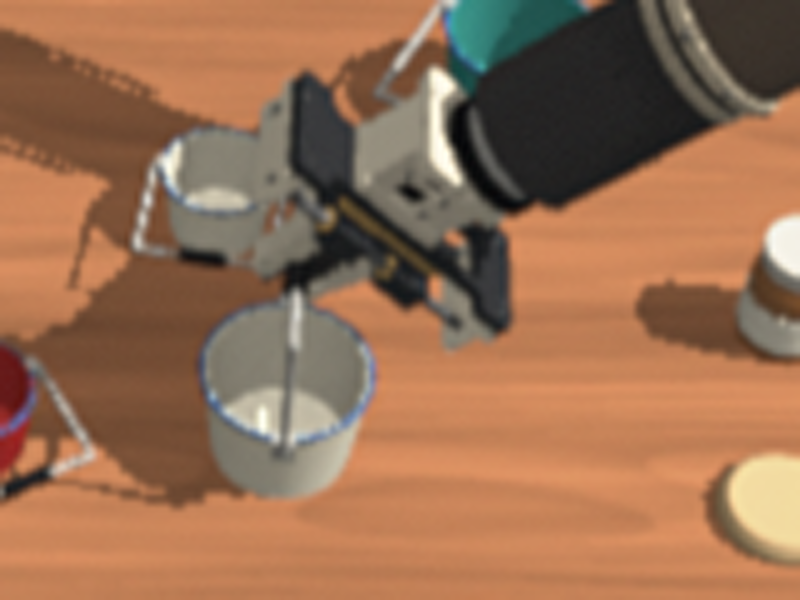

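```bash
python3 -m inch '[-0.004,-0.004,0,0,0,0,0.008,-0.007,-0.007,0,0,0,0,0.008,-0.01,-0.01,0,0,0,0,0.008,-0.012,-0.012,0,0,0,0,0.008,-0.013,-0.013,0,0,0,0,0.008,-0.013,-0.013,0,0,0,0,0.008,-0.013,-0.013,0,0,0,0,0.008,-0.012,-0.012,0,0,0,0,0.008,-0.01,-0.01,0,0,0,0,0.008,-0.007,-0.007,0,0,0,0,0.008,-0.003,-0.003,0,0,0,0,0.008,0,0,0,0,0,0,0.008]'
python3 - <<'E'
from h import *
todo(goal(-15,45,-1),[.483,-.241,.335])
t=ctrl.snapshot('scene');save('sc8',t['color'])
E
```

```text
clock: 11.75
tool_pos: [0.5636, 0.2431, 0.4552]
orientation: [-89.9, 45.6, -94.5]
force: [-0.2, 0.5, -6.9]
opening: 0.0153
clk 11.75 grasp now [0.5549 0.1322 0.3416] F [-0.1687  0.4874 -6.9271] op 0.015282343067933699 j [  48.2008   21.9606   -7.7722   25.3164  -97.4219 -148.1006]
world d tcp [-0.1892 -0.455  -0.0078]  tool d [ 0.3334 -0.3296 -0.1521]  rotvec tool [-56.6395 -55.9426  -0.4184]
```

View pics/sc8.png

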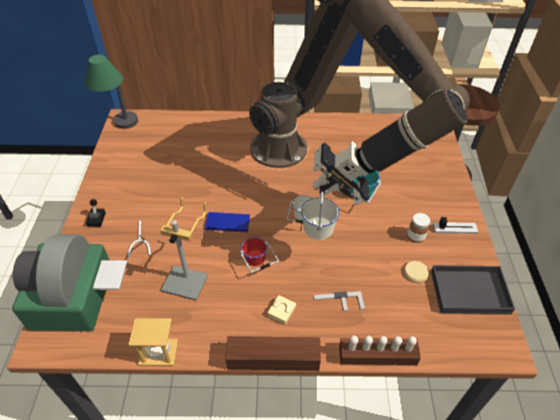

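```bash
python3 - <<'E'
from h import *
T=pickle.load(open('top0.pkl','rb'));S=pickle.load(open('scene0.pkl','rb'))
for n,s in (('S',S),('T',T)):
  C=cloud(s).reshape(-1,3)
  for lab,c in (('red',(.56,-.065)),('smallw',(.42,.09)),('slab',(.44,-.17))):
    m=(np.hypot(C[:,0]-c[0],C[:,1]-c[1])<.07)&(C[:,2]>.025)
    q=C[m]; print(n,lab,len(q), q.mean(0) if len(q) else 0, np.percentile(q[:,2],[50,95,99,100]) if len(q) else 0)
  m=(C[:,0]>.35)&(C[:,0]<.62)&(C[:,1]<.05)&(C[:,1]>-.2)&(C[:,2]>.03)&(C[:,2]<.3)
  print(C[m].min(0),C[m].max(0))
E
```

```text
S red 393 [ 0.5579 -0.0729  0.0471] [0.0487 0.0615 0.0642 0.0686]
S smallw 218 [0.4063 0.0884 0.05  ] [0.0542 0.0617 0.0645 0.0661]
S slab 0 0 0
[ 0.3559 -0.1165  0.0301] [0.6196 0.0478 0.0686]
T red 347 [ 0.569  -0.0701  0.0511] [0.0559 0.0609 0.0621 0.0631]
T smallw 311 [0.4047 0.0921 0.0531] [0.0559 0.0602 0.0622 0.0631]
T slab 0 0 0
[ 0.352  -0.1133  0.03  ] [0.6199 0.0498 0.0631]
```

```bash
python3 -m inch '[0,0,-0.0025,-0.9,-0.9,0,0.008,0,0,-0.005,-1.8,-1.8,0,0.008,0.0002,-0.0002,-0.0088,-3.2,-3.2,0,0.008,0.0002,-0.0002,-0.0088,-3.2,-3.2,0,0.008,0.0002,-0.0002,-0.0088,-3.2,-3.2,0,0.008,0.0002,-0.0002,-0.0088,-3.2,-3.2,0,0.008,0.0002,-0.0002,-0.0088,-3.2,-3.2,0,0.008,0.0002,-0.0002,-0.0088,-3.2,-3.2,0,0.008,0.0002,-0.0002,-0.0088,-3.2,-3.2,0,0.008,0.0002,-0.0002,-0.0088,-3.2,-3.2,0,0.008,0.0002,-0.0002,-0.0088,-3.2,-3.2,0,0.008,0.0002,-0.0002,-0.0088,-3.2,-3.2,0,0.008,0.0002,-0.0002,-0.0088,-3.2,-3.2,0,0.008,0.0002,-0.0002,-0.0088,-3.2,-3.2,0,0.008,0.0002,-0.0002,-0.0088,-3.2,-3.2,0,0.008,0.0002,-0.0002,-0.0088,-3.2,-3.2,0,0.008,0,0,-0.005,-1.8,-1.8,0,0.008,0,0,-0.0025,-0.9,-0.9,0,0.008]'
python3 - <<'E'
from h import *
o=ctrl.get_obs();print(o['orientation'])
todo(goal(-15,45,-1),[.483,-.241,.285])
t=ctrl.snapshot('scene');save('sc9',t['color'])
E
```

```text
clock: 14.05
tool_pos: [0.4399, 0.169, 0.4466]
orientation: [-91.2, 45.3, -19.7]
force: [-0.0, 0.4, -6.8]
opening: 0.0151
[-91.1925  45.2864 -19.7156]
clk 14.05 grasp now [0.5452 0.1312 0.3336] F [-0.002   0.3544 -6.8241] op 0.015148775525082819 j [  47.8983   -7.9461  -53.0013   64.352   -46.1905 -113.9657]
world d tcp [-0.0655 -0.3809 -0.0491]  tool d [ 0.0819 -0.005  -0.3808]  rotvec tool [-2.1506 -3.3227 -0.3209]
```

View pics/sc9.png

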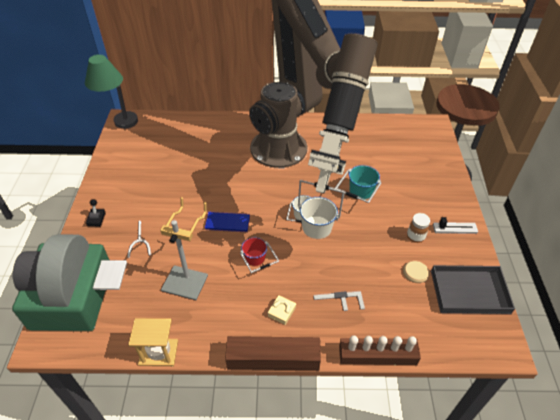

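```bash
python3 -m inch '[0,-0.0055,-0.004,-0.5,-0.8,2,0.008,0,-0.0055,-0.007,-0.5,-0.8,2,0.008,0,-0.0055,-0.010,-0.5,-0.8,2,0.008,0,-0.0055,-0.012,-0.5,-0.8,2,0.008,0,-0.0055,-0.014,0,0,2,0.008,0,-0.0055,-0.014,0,0,2,0.008,0,-0.0055,-0.014,0,0,2,0.008,0,-0.0055,-0.014,0,0,2,0.008,0,-0.0055,-0.012,0,0,2,0.008,0,-0.0055,-0.009,0,0,2,0.008,0,0,-0.004,0,0,0,0.008,0,0,0,0,0,0,0.008]'
python3 - <<'E'
from h import *
o=ctrl.get_obs();print(o['orientation'])
todo(goal(-15,25,-1),[.483,-.241,.285])
t=ctrl.snapshot('scene');save('sc10',t['color'])
E
```

```text
clock: 15.6
tool_pos: [0.4487, 0.043, 0.4751]
orientation: [-92.0, 66.3, -16.9]
force: [-0.2, -0.2, -6.5]
opening: 0.0153
[-92.0039  66.3271 -16.9211]
clk 15.6 grasp now [0.5098 0.0244 0.3295] F [-0.1509 -0.2433 -6.4898] op 0.015292876027833507 j [ 37.6643 -11.1955 -37.0181  24.3496 -52.5281 -65.5647]
world d tcp [-0.0306 -0.2666 -0.046 ]  tool d [ 0.0615 -0.0165 -0.2647]  rotvec tool [ 0.2534 -0.7683 -1.3406]
```

View pics/sc10.png

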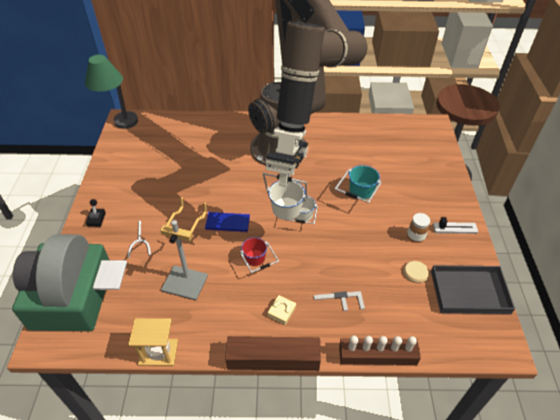

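```bash
python3 -m inch '[0.003,-0.001,-0.006,0,0,0,0.008,0.005,-0.001,-0.011,0,0,-0.2,0.008,0.006,-0.0015,-0.016,0,0,-0.2,0.008,0.006,-0.0015,-0.02,0,0,-0.2,0.008,0.006,-0.0015,-0.022,0,0,-0.2,0.008,0.006,-0.0015,-0.022,0,-0.2,-0.2,0.008,0.006,-0.0015,-0.022,0,-0.2,-0.2,0.008,0.006,-0.0015,-0.022,0,-0.2,0,0.008,0.005,-0.0015,-0.022,0,-0.2,0,0.008,0.004,-0.001,-0.022,0,0,0,0.008,0.003,-0.001,-0.02,0,0,0,0.008,0.002,-0.001,-0.016,0,0,0,0.008,0,-0.001,-0.011,0,0,0,0.008,0,0,-0.006,0,0,0,0.008,0,0,0,0,0,0,0.008,0,0,0,0,0,0,0.008]'
python3 - <<'E'
from h import *
o=ctrl.get_obs();print(o['orientation'])
todo(goal(-15,25,-1),[.483,-.241,.28])
t=ctrl.snapshot('scene');save('sc11',t['color'])
t=ctrl.snapshot('top');save('top11',t['color']);crop(t,'top11c',330,120,460,260,4)
t=ctrl.snapshot('wrist');save('wr11',t['color'])
E
```

```text
clock: 17.65
tool_pos: [0.4177, -0.2124, 0.424]
orientation: [-91.5, 65.4, -16.2]
force: [0.2, 0.3, -6.9]
opening: 0.0151
[-91.5079  65.4065 -16.2164]
clk 17.65 grasp now [ 0.4813 -0.2309  0.2794] F [ 0.2173  0.3406 -6.8898] op 0.01508976570917285 j [ -0.1144  -8.3076 -36.5858  10.6921 -38.4724 -21.6082]
world d tcp [ 0.0004 -0.0112  0.0001]  tool d [ 0.0013 -0.0029 -0.0108]  rotvec tool [ 0.4036 -0.5048 -0.4131]
```

View pics/sc11.png

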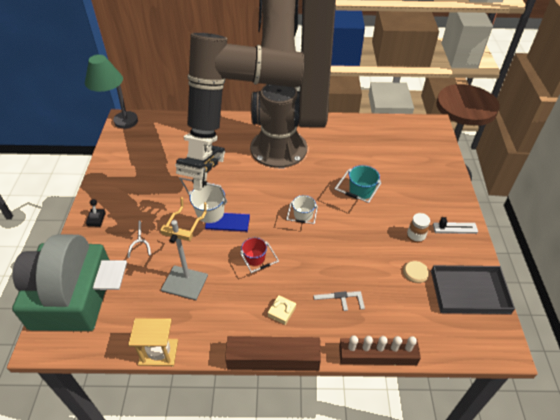

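View pics/top11.png

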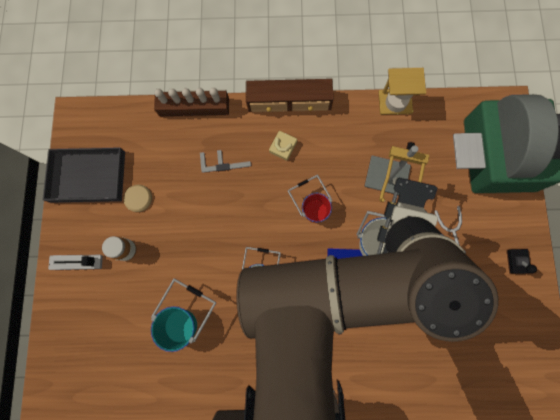

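View pics/wr11.png

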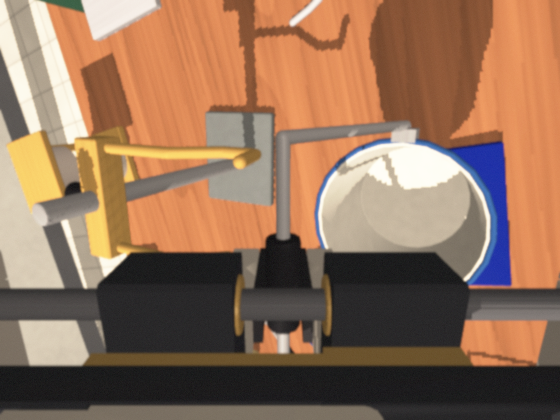

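```bash
python3 - <<'E'
from h import *
s=ctrl.snapshot('wrist'); H=s['hand_eye'];K=s['K']
def tl(u,v,x=.159):
    d=H[:3,:3]@np.array([(u-K[0,2])/K[0,0],-(v-K[1,2])/K[1,1],-1.]);p=H[:3,3];return p+d*(x-p[0])/d[0]
for uv in ((283,235),(283,333),(283,135),(283,127)): print(uv,tl(*uv))
w=wrist()
S=pickle.load(open('scene0.pkl','rb'));T=pickle.load(open('top0.pkl','rb'))
print(plane(w,247,157,.24),tri(w,(247,157),S,(181.8,197.2)),tri(w,(247,157),T,(415.2,208)))
crop(w,'wr12',180,110,440,350,3)
E
```

```text
(283, 235) [ 0.159   0.0004 -0.0226]
(283, 333) [0.159  0.0004 0.0263]
(283, 135) [ 0.159   0.0004 -0.0645]
(283, 127) [ 0.159   0.0004 -0.0676]
[ 0.5075 -0.2877  0.24  ] (array([ 0.5089, -0.2882,  0.2379]), np.float64(0.0011487059592477664)) (array([ 0.5126, -0.2884,  0.2329]), np.float64(0.00208680938830108))
```

View pics/wr12.png

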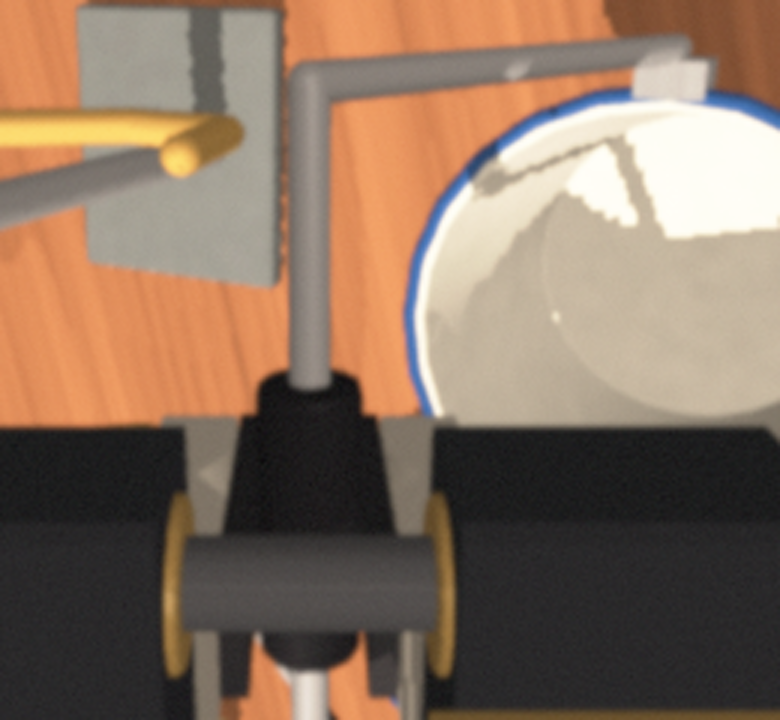

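```bash
python3 -m inch '[0,0,-0.003,0.1,-0.1,0,0.008,0,0,-0.005,0.1,-0.2,0,0.008,0.001,-0.002,-0.003,0.1,-0.2,0,0.008,0.002,-0.005,0,0.1,0,0,0.008,0.003,-0.007,0,0,0,0,0.008,0.0035,-0.008,0,0,0,0,0.008,0.0035,-0.008,0,0,0,0,0.008,0.0035,-0.008,0,0,0,0,0.008,0.003,-0.007,0,0,0,0,0.008,0.002,-0.005,0,0,0,0,0.008,0.0015,-0.003,0,0,0,0,0.008,0,0,0,0,0,0,0.008,0,0,0,0,0,0,0.008]'
python3 - <<'E'
from h import *
o=ctrl.get_obs();print(o['orientation'])
todo(goal(-15,25,-1),[.5425,-.2568,.25])
t=wrist();save('wr13',t['color'])
t=ctrl.snapshot('scene');crop(t,'sc13',140,150,260,250,6)
E
```

```text
clock: 19.52
tool_pos: [0.4756, -0.2393, 0.425]
orientation: [-89.9, 65.5, -14.9]
force: [-0.1, 0.3, -6.9]
opening: 0.015
[-89.9476  65.4502 -14.8812]
clk 19.525 grasp now [ 0.5394 -0.2562  0.2804] F [-0.0705  0.2546 -6.9303] op 0.015044882499991469 j [ -3.9428  -1.2088 -28.8306   7.2841 -38.4489 -15.7393]
world d tcp [ 0.002  -0.0001 -0.0309]  tool d [0.0289 0.011  0.0004]  rotvec tool [ 0.0555  0.0496 -0.4502]
```

View pics/wr13.png

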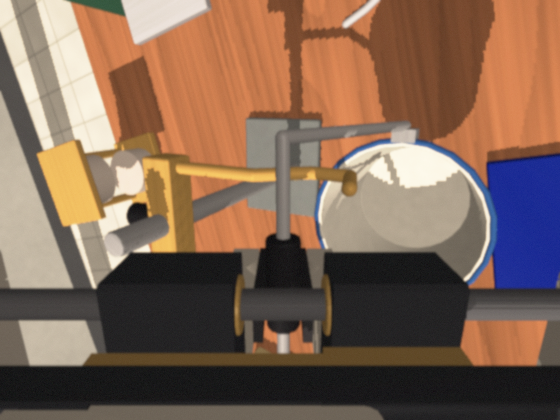

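View pics/sc13.png

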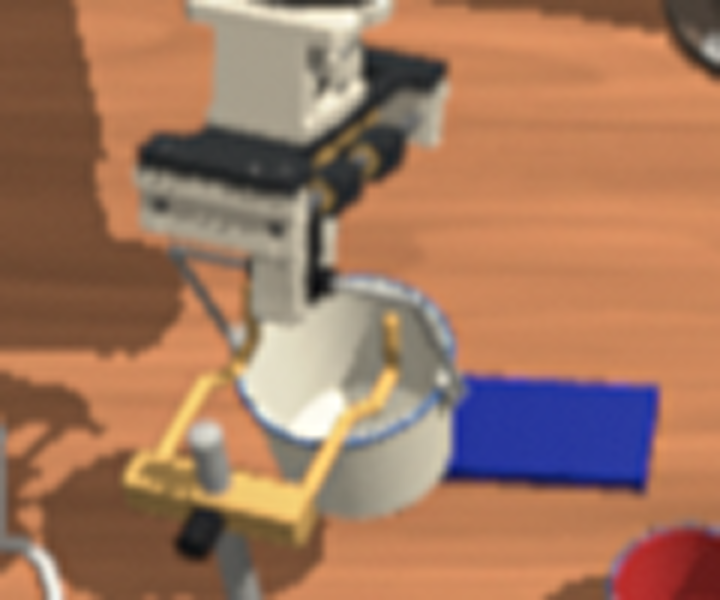

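```bash
python3 - <<'E'
from h import *
w=wrist()
g=np.array([.5394,-.2562]);c,s_=np.cos(np.radians(-15)),np.sin(np.radians(-15))
p=plane(w,348,186,.2435)[:2]; d=p-g; print('tip rel grip in stand',d[0]*c+d[1]*s_, -d[0]*s_+d[1]*c)
E
python3 -m inch '[0.0012,-0.0027,0,0,0,-0.2,0.008,0.003,0.0014,0,0,0,-0.2,0.008,0.0055,0.0025,0,0,0,0,0.008,0.0055,0.0025,0,0,0,0,0.008,0.0055,0.0025,0,0,0,0,0.008,0.0055,0.0025,0,0,0,0,0.008,0.0055,0.0025,0,0,0,0,0.008,0.0055,0.0025,0,0,0,0,0.008,0.003,0.0013,0,0,0,0,0.008,0,0,0,0,0,0,0.008]'
python3 - <<'E'
from h import *
todo(goal(-15,25,-1),[.5425,-.2568,.22])
t=wrist();save('wr14',t['color'])
E
```

```text
tip rel grip in stand -0.018184579070590866 -0.03801761805426684
clock: 20.92
tool_pos: [0.4787, -0.2401, 0.3787]
orientation: [-90.0, 65.1, -14.9]
force: [-0.5, -0.2, -6.2]
opening: 0.0153
clk 20.925 grasp now [ 0.5435 -0.2573  0.2345] F [-0.4868 -0.2181 -6.1609] op 0.015310616268430565 j [ -4.0937   1.3579 -33.413    8.8237 -30.9825 -17.4234]
world d tcp [-0.0011  0.0007 -0.0146]  tool d [0.0127 0.0073 0.0004]  rotvec tool [ 0.0673  0.047  -0.0644]
```

View pics/wr14.png

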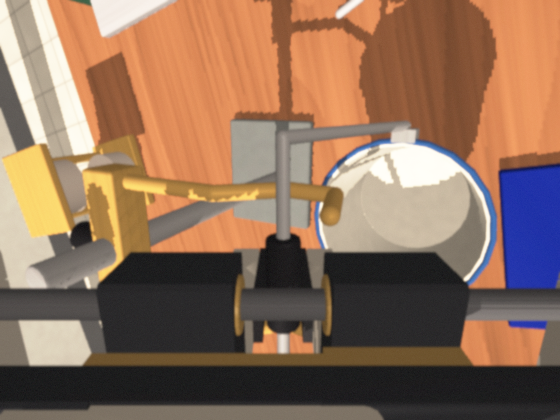

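```bash
python3 -m inch '[0.0027,0.0012,0,0,0,0,0.008,0.0027,0.0012,0,0,0,0,0.008,0.0027,0.0012,0,0,0,0,0.008,0.0018,0.0008,0,0,0,0,0.008,0,0,0,0,0,0,0.008]'
python3 - <<'E'
from h import *
todo(goal(-15,25,-1),[.5425,-.2568,.2145])
E
python3 -m inch '[0.0014,0.0006,0,0,0,0,0.008,0.0014,0.0006,0,0,0,0,0.008,0,0,0,0,0,0,0.008]'
```

```text
clock: 21.6
tool_pos: [0.4791, -0.2402, 0.3678]
orientation: [-90.0, 65.0, -14.9]
force: [1.0, 0.3, -6.7]
opening: 0.0151
clk 21.6 grasp now [ 0.5441 -0.2574  0.2238] F [ 1.0149  0.2825 -6.6755] op 0.01505429149416474 j [ -4.1346   2.0138 -34.5069   9.2975 -29.1761 -17.9331]
world d tcp [-0.0015  0.0008 -0.0092]  tool d [0.0077 0.0054 0.0004]  rotvec tool [0.0685 0.0545 0.01  ]
clock: 21.98
tool_pos: [0.4793, -0.2402, 0.3648]
orientation: [-90.0, 65.0, -14.9]
force: [0.5, 0.0, -5.7]
opening: 0.015
```

```bash
python3 -m inch '[0.0014,0.0006,0,0,0,0,0.008,0.0014,0.0006,0,0,0,0,0.008,0,0,0,0,0,0,0.008]'; python3 -m inch '[0.0014,0.0006,0,0,0,0,0.008,0,0,0,0,0,0,0.008]';python3 - <<'E'
from h import *
todo(goal(-15,25,-1),[.5425,-.2568,.2145])
E
```

```text
clock: 22.35
tool_pos: [0.4794, -0.2403, 0.3615]
orientation: [-90.0, 65.0, -14.9]
force: [0.6, -0.1, -5.9]
opening: 0.015
clock: 22.6
tool_pos: [0.4798, -0.2404, 0.361]
orientation: [-90.0, 64.9, -14.9]
force: [0.2, -0.2, -5.2]
opening: 0.0149
clk 22.6 grasp now [ 0.5451 -0.2577  0.217 ] F [ 0.1597 -0.2247 -5.1865] op 0.014854002134317612 j [ -4.1721   2.4723 -35.2238   9.7085 -27.8817 -18.3326]
world d tcp [-0.0022  0.001  -0.0024]  tool d [0.0011 0.0032 0.0004]  rotvec tool [0.0887 0.0563 0.1466]
```

```bash
python3 -m inch '[0.0012,0.0012,0,0,0,0,0.008,0.0012,0.001,0,0,0,0,0.008,0,0,0,0,0,0,0.008]'; python3 -m inch '[0.0014,0.0008,0,0,0,0,0.008,0.0014,0.0006,0,0,0,0,0.008,0,0,0,0,0,0,0.008]';python3 - <<'E'
from h import *
todo(goal(-15,25,-1),[.5425,-.2568,.2145])
t=wrist();save('wr15',t['color'])
t=ctrl.snapshot('scene');crop(t,'sc15',140,150,260,250,6)
E
```

```text
clock: 22.98
tool_pos: [0.4795, -0.2404, 0.3605]
orientation: [-90.0, 64.5, -14.9]
force: [-1.3, -0.0, -4.3]
opening: 0.0155
clock: 23.35
tool_pos: [0.4801, -0.2406, 0.3601]
orientation: [-90.0, 64.2, -14.8]
force: [-1.5, -0.2, -2.4]
opening: 0.0146
clk 23.35 grasp now [ 0.5469 -0.2583  0.2169] F [-1.4578 -0.1909 -2.4132] op 0.014566248551846364 j [ -4.1988   2.4293 -35.7524  10.2535 -26.8087 -18.7535]
world d tcp [-0.0025  0.0012 -0.0015]  tool d [0.0001 0.0031 0.0005]  rotvec tool [0.1663 0.0678 0.7661]
```

View pics/wr15.png

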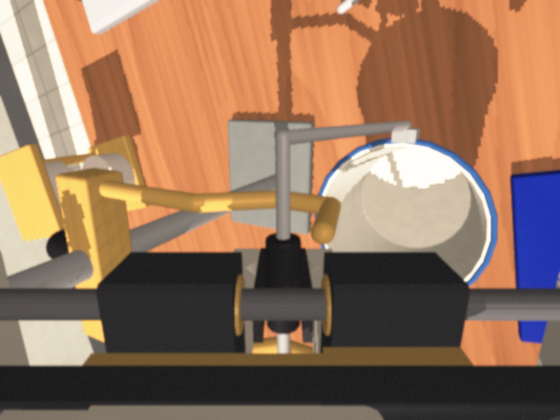

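View pics/sc15.png

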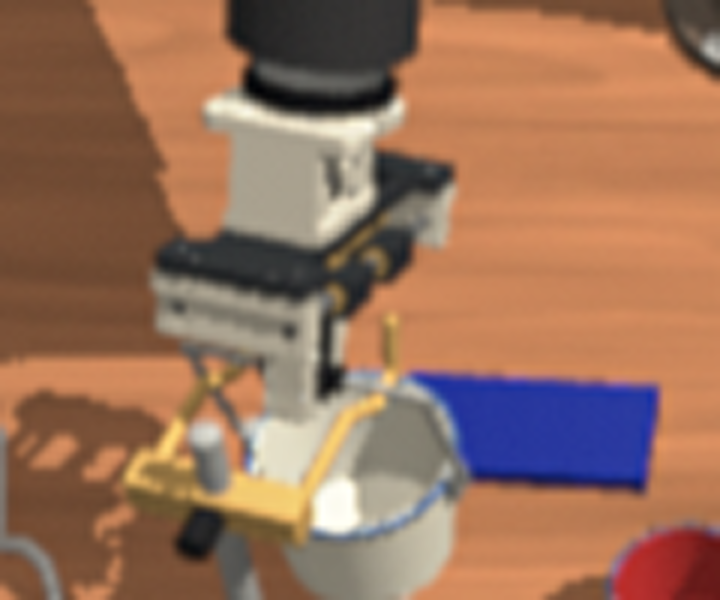

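```bash
python3 -m inch '[0,0.0045,0,0,0,-1.5,0.008,-0.0005,0.0058,0,0,0,-2,0.008,-0.0005,0.0058,0,0,0,-2,0.008,-0.0005,0.0058,0,0,0,-2,0.008,-0.0005,0.0058,0,0,0,-2,0.008,0,0.0055,0,0,0,-2,0.008,0,0.0055,0,0,0,-2,0.008,0,0,0,0,0,0,0.008]';python3 - <<'E'
from h import *
print(ctrl.get_obs()['orientation'])
todo(goal(-15,40,-1),[.5425,-.2568,.2165])
t=wrist();save('wr16',t['color'])
E
```

```text
clock: 24.45
tool_pos: [0.4481, -0.2478, 0.3553]
orientation: [-89.5, 52.9, -14.1]
force: [-0.4, -0.2, -6.5]
opening: 0.015
[-89.5299  52.9111 -14.1111]
clk 24.45 grasp now [ 0.5411 -0.2712  0.2285] F [-0.3776 -0.2297 -6.4688] op 0.014952542506273233 j [-13.8363  -1.613  -54.3653  46.1501  -0.2297 -46.8391]
world d tcp [-0.0043  0.0175 -0.017 ]  tool d [0.0085 0.0171 0.0157]  rotvec tool [ 0.2254  0.542  -2.9133]
```

View pics/wr16.png

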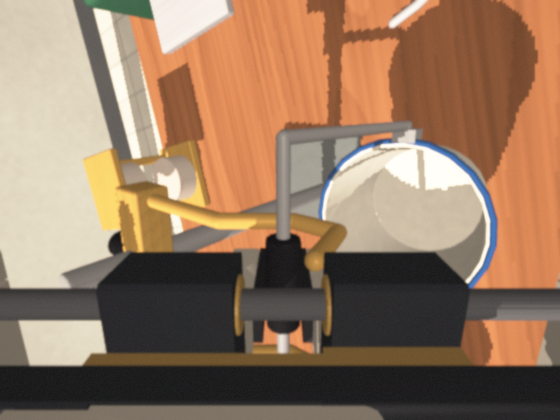

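```bash
python3 -m inch '[0,-0.0055,0,0,0,2,0.008,0,-0.0055,0,0,0,2,0.008,0,-0.0055,0.003,0,0,2,0.008,0,-0.0055,0.003,0,0,2,0.008,0,0,0,0,0,0,0.008]';python3 - <<'E'
from h import *
print(ctrl.get_obs()['orientation'])
todo(goal(-15,28,-1),[.5425,-.2568,.23])
t=wrist();save('wr17',t['color'])
E
```

```text
clock: 25.12
tool_pos: [0.4699, -0.2471, 0.3667]
orientation: [-90.6, 60.3, -14.9]
force: [0.1, 0.5, -6.5]
opening: 0.0154
[-90.5989  60.2963 -14.885 ]
clk 25.125 grasp now [ 0.5461 -0.2673  0.2286] F [ 0.0752  0.4566 -6.4561] op 0.015378206232284695 j [ -5.1821   0.6165 -38.6256  12.9311 -21.9132 -19.8739]
world d tcp [0.0005 0.0096 0.0037]  tool d [-0.0042 -0.0002  0.0094]  rotvec tool [0.6995 0.0466 1.704 ]
```

View pics/wr17.png

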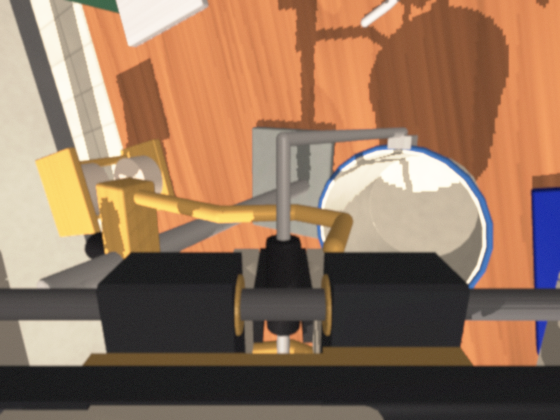

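```bash
python3 -m inch '[-0.001,0.0015,0.003,0,0,0,0.008,-0.001,0.0015,0.004,0.2,0,0.2,0.008,-0.0005,0.001,0.002,0.2,0,0.2,0.008,0,0,0,0,0,0,0.008,0,0,0,0,0,0,0.008]';python3 - <<'E'
from h import *
todo(goal(-15,28,-1),[.5435,-.2571,.2165])
E
```

```text
clock: 25.8
tool_pos: [0.4654, -0.2369, 0.3654]
orientation: [-90.2, 60.8, -15.0]
force: [1.0, -0.6, -6.3]
opening: 0.015
clk 25.8 grasp now [ 0.5404 -0.257   0.2266] F [ 1.0426 -0.6445 -6.2746] op 0.01496315267192037 j [ -3.9286  -0.1702 -40.0966  14.5648 -21.9333 -23.02  ]
world d tcp [ 0.006  -0.0009 -0.0085]  tool d [ 0.0104 -0.0011  0.0007]  rotvec tool [ 0.2204 -0.0102  1.239 ]
```

```bash
python3 -m inch '[0.003,0.0008,0,0.1,0,0.3,0.008,0.003,0.0008,0,0.1,0,0.3,0.008,0.003,0.0008,0,0,0,0,0.008,0.0018,0.0008,0,0,0,0,0.008,0.0015,0.0008,0,0,0,0,0.008,0,0,0,0,0,0,0.008]';python3 - <<'E'
from h import *
todo(goal(-15,28,-1),[.5435,-.2571,.2165])
E
```

```text
clock: 26.55
tool_pos: [0.4696, -0.2382, 0.3559]
orientation: [-90.0, 60.9, -15.0]
force: [-1.1, 0.5, -3.3]
opening: 0.0155
clk 26.55 grasp now [ 0.5443 -0.2582  0.217 ] F [-1.1282  0.5458 -3.2676] op 0.015515429943667702 j [ -4.1689   0.932  -40.5519  15.1016 -20.5101 -23.6299]
world d tcp [0.0018 0.0004 0.0009]  tool d [-0.     -0.0019  0.0009]  rotvec tool [0.0455 0.0046 1.0927]
```

```bash
python3 -m inch '[0.0014,0.0008,0,0,0,0,0.008,0.001,0.0006,0,0,0,0,0.008,0,0,0,0,0,0,0.019,0,0,0,0,0,0,0.019,0,0,0,0,0,0,0.019,0,0,0,0,0,0,0.022,0,0,0,0,0,0,0.022,0,0,0,0,0,0,0.022,0,0,0,0,0,0,0.022]';python3 - <<'E'
from h import *
todo(goal(-15,28,-1),[.5435,-.2571,.2165])
t=wrist();save('wr18',t['color'])
t=ctrl.snapshot('scene');crop(t,'sc18',140,150,260,250,6)
E
```

```text
clock: 27.68
tool_pos: [0.4716, -0.2382, 0.3561]
orientation: [-90.0, 60.5, -14.9]
force: [0.8, 0.0, 0.8]
opening: 0.0223
clk 27.675 grasp now [ 0.5474 -0.2583  0.2178] F [0.7818 0.0334 0.7596] op 0.022263160887076847 j [ -4.2094   1.0266 -40.7149  15.5693 -19.8232 -23.9884]
world d tcp [-0.0002  0.0004  0.0008]  tool d [-0.0008 -0.0001  0.0004]  rotvec tool [0.1147 0.0722 1.5331]
```

View pics/wr18.png

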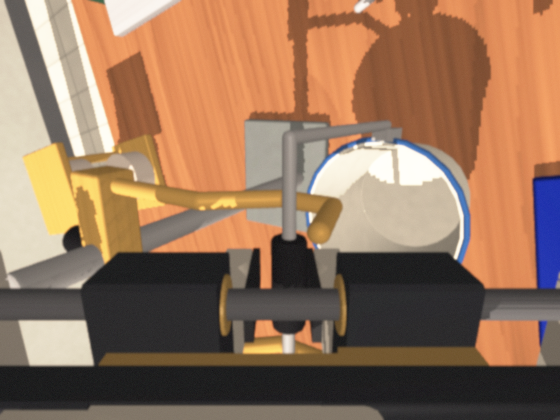

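View pics/sc18.png

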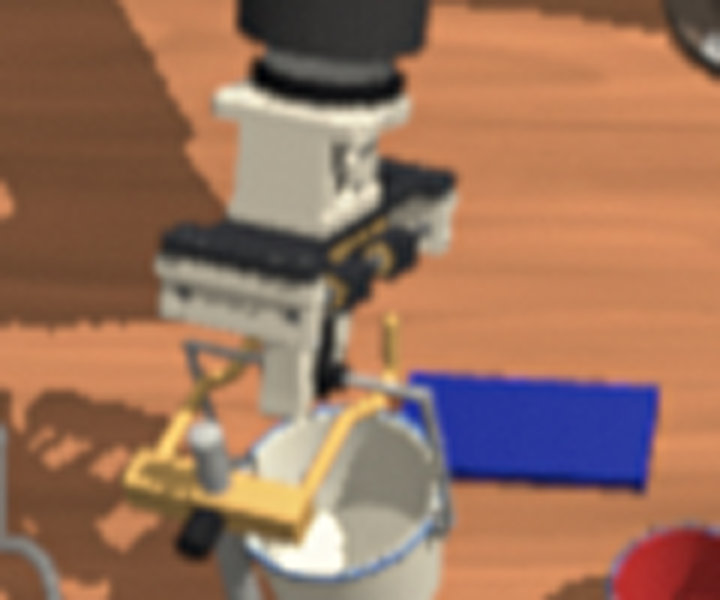

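```bash
python3 -m inch '[0,0,0,0,0,0,0.035,0,0,0,0,0,0,0.05,0,0,0,0,0,0,0.05,-0.006,0,0,0,0,0,0.05,-0.012,0,0,0,0,0,0.05,-0.02,0,0,0,0,0,0.05,-0.02,0,0,0,0,0,0.05,-0.02,0,0,0,0,0,0.05,-0.025,-0.008,0,0,0,0,0.05,-0.025,-0.01,0,0,0,0,0.05,-0.025,-0.012,0,0,0,0,0.05,-0.01,0,0,0,0,0,0.05,0,0,0,0,0,0,0.05]';python3 - <<'E'
from h import *
todo(goal(-15,28,-1),[.5435,-.2571,.35])
t=wrist();save('wr19',t['color']);pickle.dump(t,open('w19.pkl','wb'))
t=ctrl.snapshot('scene');crop(t,'sc19',140,150,260,250,6);pickle.dump(t,open('s19.pkl','wb'))
E
```

```text
clock: 29.4
tool_pos: [0.4125, -0.2228, 0.5236]
orientation: [-89.6, 60.2, -14.4]
force: [0.3, -0.9, -0.4]
opening: 0.0499
clk 29.4 grasp now [ 0.4891 -0.2425  0.3856] F [ 0.2908 -0.9101 -0.426 ] op 0.04988084644481738 j [ -1.5314 -12.9345 -27.4785   8.7789 -46.6009 -17.684 ]
world d tcp [ 0.0589 -0.015  -0.0332]  tool d [ 0.059  -0.0362  0.0004]  rotvec tool [0.1093 0.2881 1.8176]
```

View pics/wr19.png

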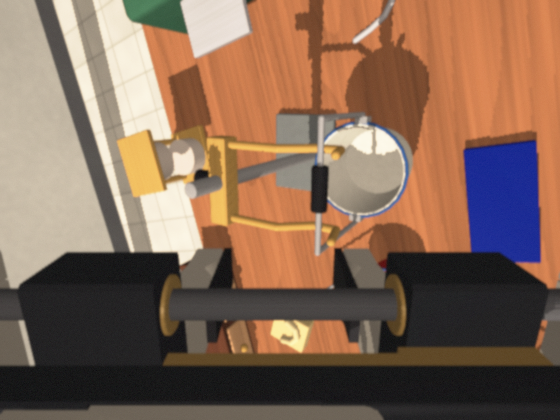

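View pics/sc19.png

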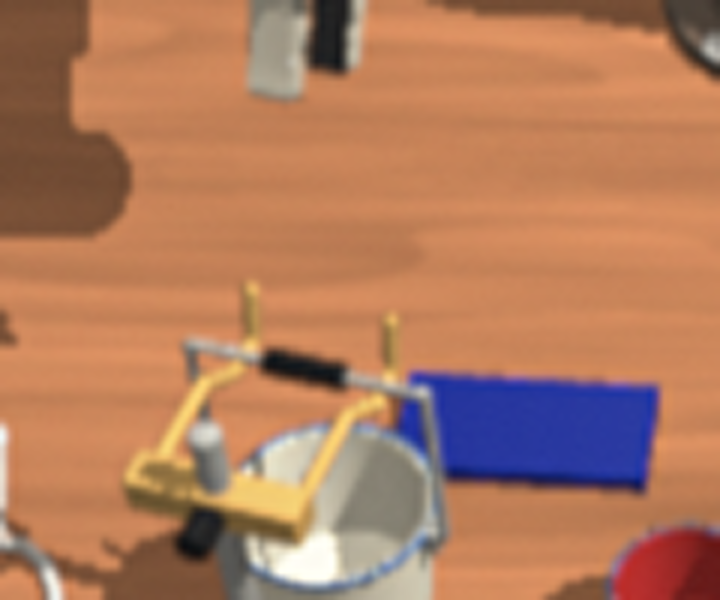

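```bash
python3 -m inch '[-0.02,0,0,0,0,0,0.05,0,0,0,0,0,0,0.05,0,0,0,0,0,0,0.05,0,0,0,0,0,0,0.05,0,0,0,0,0,0,0.05,0,0,0,0,0,0,0.05,0,0,0,0,0,0,0.05,0,0,0,0,0,0,0.05,0,0,0,0,0,0,0.05,0,0,0,0,0,0,0.05,0,0,0,0,0,0,0.05,0,0,0,0,0,0,0.05,0,0,0,0,0,0,0.05,0,0,0,0,0,0,0.05,0,0,0,0,0,0,0.05,0,0,0,0,0,0,0.05]';python3 - <<'E'
from h import *
a=ctrl.snapshot('scene')
w=wrist();save('wr20',w['color'])
b=ctrl.snapshot('scene');p=pickle.load(open('s19.pkl','rb'));S=pickle.load(open('scene0.pkl','rb'))
r=(slice(200,290),slice(165,225))
print('motion diff',cv2.absdiff(a['color'][r],b['color'][r]).max(),cv2.absdiff(p['color'][r],b['color'][r]).max())
crop(b,'sc20',140,180,240,280,6)
# bystanders: scene change map vs start
d=cv2.absdiff(S['color'],b['color']).max(2)>60
for n,(u,v) in dict(slab=(228,222),calip=(340,298),plate=(416,271),fork=(138,240),cast=(282,309),jar=(419,228)).items():
    print(n,d[v-12:v+12,u-15:u+15].sum())
# grip black centroid in scene
hs=b['color'][205:225,180:200].max(2)<50
vv,uu=np.nonzero(hs);g=(uu.mean()+180,vv.mean()+205);print(g,plane(b,*g,.2165),dep(b,*g))
C=cloud(b).reshape(-1,3);m=(np.hypot(C[:,0]-.545,C[:,1]+.257)<.075)&(C[:,2]<.13)&(C[:,2]>.02)
print(np.percentile(C[m][:,2],[1,50,97]))
E
```

```text
clock: 31.5
tool_pos: [0.4037, -0.2203, 0.534]
orientation: [-89.7, 60.8, -14.6]
force: [-0.9, 0.2, -0.6]
opening: 0.05
motion diff 84 128
slab 7
calip 0
plate 0
fork 32
cast 0
jar 0
(np.float64(190.34285714285716), np.float64(211.05714285714285)) [ 0.5459 -0.2606  0.2165] [ 0.5543 -0.2582  0.2258]
[0.0314 0.0739 0.1148]
```

View pics/sc20.png

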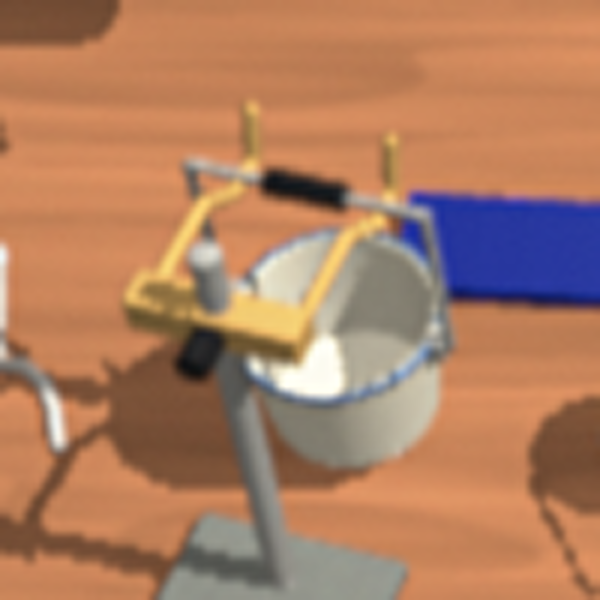

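View pics/wr20.png

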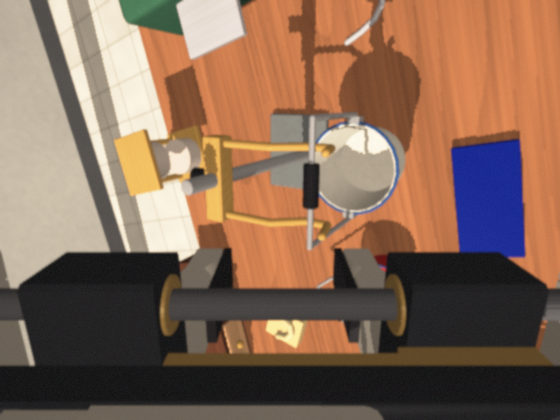

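```bash
Z='0,0,0,0,0,0,0.05'; cat > mo.py <<'E'
from h import *
print(ctrl.get_obs()['clock'])
fr=[]
for i in range(8):
    fr.append(ctrl.snapshot('scene'))
r=(slice(200,290),slice(165,225))
print([int(cv2.absdiff(f['color'][r],fr[0]['color'][r]).max()) for f in fr])
def c(f):
    h=cv2.cvtColor(f['color'],cv2.COLOR_RGB2HSV)[225:262,178:216]; m=(h[...,1]<60)&(h[...,2]>90); v,u=np.nonzero(m); return u.mean(),v.mean()
print(np.array([c(f) for f in fr]).T)
E
python3 -m inch '[0,0,0,0,0,0,0.05,0,0,0,0,0,0,0.05,0,0,0,0,0,0,0.05,0,0,0,0,0,0,0.05,0,0,0,0,0,0,0.05,0,0,0,0,0,0,0.05,0,0,0,0,0,0,0.05,0,0,0,0,0,0,0.05,0,0,0,0,0,0,0.05,0,0,0,0,0,0,0.05,0,0,0,0,0,0,0.05,0,0,0,0,0,0,0.05,0,0,0,0,0,0,0.05,0,0,0,0,0,0,0.05,0,0,0,0,0,0,0.05,0,0,0,0,0,0,0.05,0,0,0,0,0,0,0.05,0,0,0,0,0,0,0.05,0,0,0,0,0,0,0.05,0,0,0,0,0,0,0.05]'; python3 mo.py
python3 -m inch '[0,0,0,0,0,0,0.05,0,0,0,0,0,0,0.05,0,0,0,0,0,0,0.05,0,0,0,0,0,0,0.05,0,0,0,0,0,0,0.05,0,0,0,0,0,0,0.05,0,0,0,0,0,0,0.05,0,0,0,0,0,0,0.05,0,0,0,0,0,0,0.05,0,0,0,0,0,0,0.05,0,0,0,0,0,0,0.05,0,0,0,0,0,0,0.05,0,0,0,0,0,0,0.05,0,0,0,0,0,0,0.05,0,0,0,0,0,0,0.05,0,0,0,0,0,0,0.05,0,0,0,0,0,0,0.05,0,0,0,0,0,0,0.05,0,0,0,0,0,0,0.05,0,0,0,0,0,0,0.05]'; python3 mo.py
```

```text
clock: 34.15
tool_pos: [0.4037, -0.2203, 0.534]
orientation: [-89.7, 60.8, -14.6]
force: [-0.6, -0.4, 0.7]
opening: 0.05
34.15
[0, 41, 62, 70, 87, 92, 92, 92]
[[19.0089 18.9801 18.9004 18.7718 18.8106 18.7392 18.7304 18.7275]
 [16.9366 17.0808 17.279  17.4956 17.579  17.7091 17.724  17.7661]]
clock: 37.05
tool_pos: [0.4037, -0.2203, 0.534]
orientation: [-89.7, 60.8, -14.6]
force: [-0.0, -0.7, 0.4]
opening: 0.0503
37.05
[0, 4, 4, 4, 3, 5, 4, 4]
[[18.9464 18.929  18.9301 18.9083 18.9202 18.9453 18.9518 18.9159]
 [17.4245 17.4077 17.4087 17.4039 17.4317 17.4234 17.3969 17.4094]]
```

```bash
python3 - <<'E'
from h import *
S=pickle.load(open('scene0.pkl','rb'));b=ctrl.snapshot('scene');w=wrist();t=ctrl.snapshot('top')
crop(b,'sc21',90,180,240,290,5);save('wr21',w['color']);save('top21',t['color'])
C=cloud(b).reshape(-1,3)
hsv=cv2.cvtColor(b['color'],cv2.COLOR_RGB2HSV)
for n,(u,v) in dict(slab=(228,222),calip=(340,298),plate=(416,271),fork=(138,240),cast=(282,309),jar=(419,228)).items():
    A=cv2.cvtColor(S['color'],cv2.COLOR_RGB2GRAY)[v-25:v+25,u-28:u+28].astype(np.float32);B=cv2.cvtColor(b['color'],cv2.COLOR_RGB2GRAY)[v-25:v+25,u-28:u+28].astype(np.float32)
    print(n,cv2.phaseCorrelate(A,B))
# rim plane fit from the wrist blue mask / depth
C=cloud(w);m=(cv2.inRange(cv2.cvtColor(w['color'],cv2.COLOR_RGB2HSV),(100,60,40),(130,255,200))>0)&(np.hypot(C[...,0]-.53,C[...,1]+.255)<.09)&(C[...,2]>.05)
Q=C[m];n=np.linalg.svd(Q-Q.mean(0))[2][2];print(len(Q),Q.mean(0),'tilt',np.degrees(np.arccos(abs(n[2]))))
E
```

```text
slab ((0.11969136337060249, -0.023262005284937715), 0.6743301293055216)
calip ((0.00875169473365034, 0.027502472885650775), 0.9546957235336304)
plate ((-0.006091635734765788, -0.026498436796860148), 0.9948711058298747)
fork ((-0.02018939741009973, -0.0548832723914181), 0.645298636118571)
cast ((0.03347507813510475, -0.03567984266346258), 0.9491481568018595)
jar ((0.014743454032355885, 0.004315478735048117), 0.9923322416941325)
333 [ 0.5173 -0.2644  0.1136] tilt 4.266866439205032
```

View pics/sc21.png

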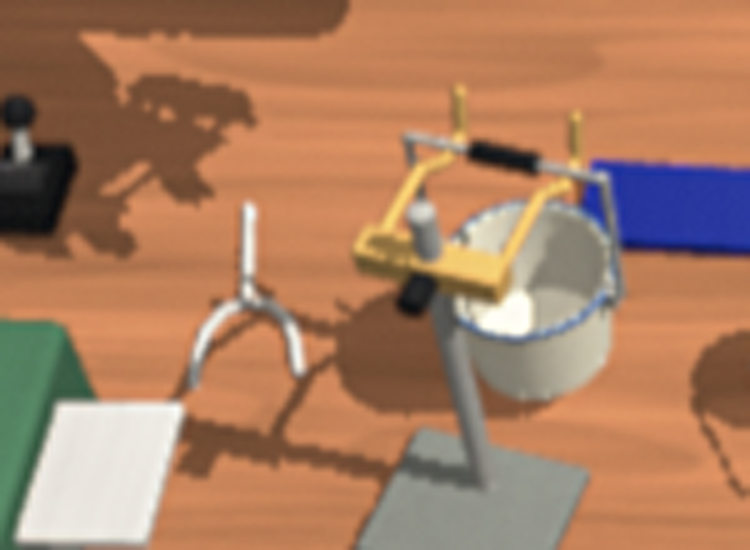

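View pics/wr21.png

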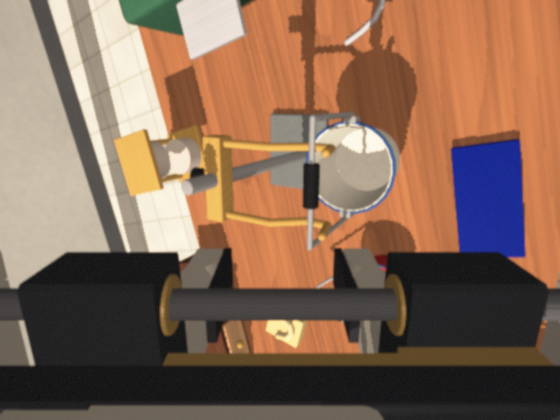

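```bash
python3 - <<'E'
from plant import ctrl
print(ctrl.get_obs()['clock'],ctrl.close_job())
E
```

```text
the job is handed in; nothing more can be done
37.6 None
```

The pail is hanging on both prongs of the brass hook, clear of the bench and at rest. I handed the job in at 37.6 s; no verdict is reported.

**What I did:** I swung the bail of the large white pail upright with the fingers loosely around the grip. I opened the fingers with the bail standing by itself and the pail still on the bench. Then I gripped the black roller, lifted, carried the pail across and turned it to face the stand. I brought the bar over the prong tips, lowered it until I felt contact with the bar about 217 mm above the bench, and let go.

**Last checks:**
- **Position:** the bar lies on both prongs, with the grip about 6 mm behind the seat centre and 3 mm to the side.
- **Level and clearance:** the rim is within about 4° of level. The pail's underside is about 30 mm clear of the bench.
- **Rest:** it was still swinging at 34 s. By 37 s, frames over 0.4 s showed no movement beyond noise.
- **Bystanders:** all six shifted less than 0.2 pixel from the first picture; the match was weaker for the slab and fork, next to the pail's new shadow.
- **Robot:** the fingers are open and well clear of everything.

**What went wrong or disagreed:**
- **Wrist limit:** while trying to stand the bail more upright on the seat, a wrist joint reached its limit. This moved the grip about 14 mm sideways and lifted it 12 mm. I backed off, centred it and seated it again.
- **Seat height:** it measured about 214 mm in the pictures against 217 mm by touch, a 2 to 3 mm difference.

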